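# Bring the culture dish under the imaging camera and take the exposure

## Robot

A 6-joint arm with a two-finger parallel gripper is mounted at the origin on a cart in front of the work surface, level with it; the furniture and walls round the work are solid. World frame = base frame: x ahead of the robot, y to its left, z up, the work surface at z = 0. Lengths are in mm, angles in rad, forces in N, time in s.
With the tool pointing down it reaches from about 350 to 775 mm from the base axis. Payload 7.3 kg.
Tool frame: the origin (TCP) lies midway between the tips of the shut fingers; the grasp point (between the pads) lies 19 mm behind it (grasp_offset is the z of the grasp point in the tool frame, in mm); z points along the fingers, y is the direction in which the jaws open and shut (so a half turn about z gives the same grasp; the last joint's range is limited). The gripper opens to 92 mm and grips with 3 to 60 N. Pads are 19 mm wide; open, the fingers measure 130 mm over their backs; the gripper's body (75 mm by 190 mm) begins 47 mm behind the grasp point.
Start: joints at [-1.471, 0.342, 1.524, -0, 1.275, -0.146], TCP at [127.771, -509.234, 226.741] pointing down, gripper open.
Joint ranges: [-2.53, 2.53], [-0.77, 2.02], [0.04, 2.7], [-1, 4.14], [0.28, 2.66], [-3.11, 3.11]. Speed limits (rad/s): [2.57, 2.57, 3.14, 3.14, 3.14, 3.14].

## Interface

Orientations are given as [roll, pitch, yaw] about the fixed x, y, z axes, in that order (R = Rz(yaw) Ry(pitch) Rx(roll)).
In Python, from plant import get_obs, capture, camera_model, close_job, boxes_of, regions_of, place_of, grasp_offset gives the robot as it stands. The module is installed in compiled form; this text tells all that it offers.
- The arm moves only by the tool send_rows, never from a script. Its argument "targets" is a list that holds one entry, the list of rows, each a list of 7 numbers: the turn, a rotation vector about the tool's x, y, z in degrees, then the shift along the tool's x, y, z in mm, then the closure, from -1 (fully open) to 1 (shut). A call has 1 to 5 rows; each row is the pose to reach, as a shift and turn from the pose commanded when the call began, along the tool's axes at that moment; what a row does not reach only later rows make up. A row lasts 1/12 s, in which the tool goes at most 41.7 mm and 7.16 degrees, less where a joint would pass 70% of its speed; a pose out of reach is approached as far as the arm can. A call with a gripper value outside its range is refused whole. The fingers move at their own pace and stop on an object; the grip force is fixed at half the most. Time passes only in rows, so rows that repeat a pose let the fingers close. It gives the time, the measured TCP pose, the force and the opening at its end, in the units of the state.
- get_obs(): the state, without advancing time (a new reading comes with each control period).
- capture(name): name is "scene" or "side" or "wrist"; returns the picture (420x560x3 uint8, red, green, blue); there is no depth.
- camera_model(name): a dict with "K" (3x3 intrinsics, pixels), "world_to_cam" (4x4, takes a point from world to camera coordinates). Camera axes: x right, y up, looking along -z (the intrinsics and any distortion apply to the point x, -y, -z); pixel columns grow to the right and rows downward; lengths in mm; the calibration is good to about 2 mm. A picture is of the moment at which its call begins: read the wrist's pose just before it. camera_model takes no time and is no camera call; for the wrist camera it gives the pose at the moment of the call.
- close_job(): hands the job in, once; it reports no verdict.
Trained networks look in the newest picture that a camera, given by its name, has taken for a name from the list of things; names that differ only in an ending like _2 or _b are one class to them, and where a whole thing is asked for, a point or a joint stands for the part that bears it (a point fixed in the world has none). Each returns a list of dicts, best first, with "conf" (0 to 1); they miss things now and then, are a little off and sometimes report something else, mostly with a low value. They report only what shows in the picture. A call takes as long as a camera call. They do not tell look-alikes from the thing itself.
- boxes_of(label, camera): "location" ([row, column] in pixels, amid what is visible of it).
- regions_of(label, camera): "region" (420x560 bool, what is visible of it) and "location" ([row, column] in pixels, amid what is visible of it).
- place_of(label, camera): "location" ([row, column] in pixels: a listed point, or the origin of a listed thing).
The state is a dict: "time": time; "joint_positions": joint angles; "dq": joint speeds; "tau": joint torques, N m; "tool_pos": TCP position; "tcp_rot": TCP orientation; "contact_force": force on the tool from outside, world axes, zero at the start; "moment": the same for the moment, N m; "grip_width": finger opening in mm.
Only numpy, scipy, OpenCV 4.12 (cv2) and the standard library are available. Lean on these libraries where they do the work, as an engineer would, in place of code of your own. Each camera call takes 0.05 s, during which the arm holds its last target.

## Task

Photograph the dish on the imaging stand: pull the black spring plunger on the sliding carriage, run the carriage to the right until the pin has dropped fully into the hole of the brass plate under the camera, then press the green shutter button on the sloping console fully down, keep it down for a second and let it come up again. Leave the dish lying in its seat, press the button only with the carriage locked there, and do not disturb the things standing around.

Things in the scene. Friction and masses are not known exactly. Their poses are not given: they have to be found in the camera images.
- imager: the imaging stand, fixed on the table: pale base 145 x 375 x 22 mm, column at the back, camera with its lens above the base on a flat lamp panel. Origin on the table under the lens; its x axis points to the back of the stand, y to its left, z up
- lamp_edge (a point): middle of the lower front edge of the pale lamp panel (280 mm wide, underside 244 mm above the table). The panel hangs over the button and over the knob at the camera station: reach both from the front, the tool leaning back towards the robot by about 27 degrees from vertical
- carriage (a joint): travel of the dark sliding carriage that carries the dish, m: 0 at the loading station on the left, where it starts locked by the pin; grows to the right (the stand's -y) up to 0.160. It slides with 1 to 3 N. Dropping the pin in the brass plate's hole locks it at the camera station, somewhere between 0.128 and 0.152, with 1 mm of play
- index_bar (a point): point on the face of the bar along the stand's front on which the plunger's pin rides, 70 mm left of the lens; z axis square to the face. The brass plate further right in the same face is set by hand, so its hole's place is not reported: let the pin ride on the bar from 0.11 to 0.12 of travel and push on gently until it drops in and the carriage stops dead
- plunger (a joint): how far the spring plunger is pulled out along its axis, m: 0 = pin fully home in a hole, about 0.0085 = pin tip riding on the bar between holes, 0.014 = pulled to its stop. The pin must be out by more than 0.0085 to leave a hole. Spring 6 N at home, 11 N at the stop
- knob_mid (a point): point on the axis of the plunger's black knob, which moves with the carriage. The knob is 28 mm across from 12 mm below to 10 mm above it; then a lip 33 mm across, its top 21 mm above; the bush on the carriage (22 mm across) ends 23 mm below. z axis = the pulling direction, up and towards the robot, 27 degrees from vertical; y axis = the stand's y
- shutter_top (a point): centre of the top of the green shutter button, 32 mm across, in a metal collar 48 mm across; unpressed the top stands 7 mm proud of the collar, fully down it is flush with it. z axis = out of the sloping console, up and towards the robot, 27 degrees from vertical; press along -z
- shutter (a joint): how far the button is down, m: 0 = up, 0.007 = fully down; spring 3 N at the start, 10 N fully down
- dish_seat (a point): centre of the flat seat on the carriage where the dish lies, within a pale ring 6 mm high and 71 mm inside; it moves with the carriage
- dish: round covered culture dish with dull brownish contents, 64 mm across, 14 mm high, loose in the ring on the carriage; origin at the centre of its underside, z up
- petri_1: clear covered dish, 72 mm across, 14 mm high, lying on the table; leave it alone
- petri_2: covered dish with pale contents, 71 mm across, 14 mm high, lying on the table; leave it alone
- seed_jar: jar with a green lid, 54 mm across, 70 mm high, standing on the table; leave it alone
- slide_pack: cardboard pack of glass slides, 30 x 78 x 28 mm, lying on the table; leave it alone
- marker: felt marker, 138 mm long, 17 mm thick, lying on the table; leave it alone
Things that resemble listed ones, but are neither listed nor needed, are in the scene too. What is shaped like the dish but pink or purple is not meant.

How it is judged:
By the outcome, as a careful person would: the job done as asked, in the order asked, and still so for the second after the job is handed in, with the robot touching nothing.
It also fails if it takes over 64 s, if anything falls off the work surface, if the arm or the gripper's body presses on something with over 40 N, if the wrist force passes 120 N, or if a joint passes its speed limit or range.

## Working session

There is one attempt and no reset: what is moved stays moved. The work goes in short steps, Python scripts to look and compute and a tool call to move; the robot and the scene stay as the last step left them, time stands still between calls to the robot, and variables do not carry over. Pictures are saved under pics/ and viewed, and the job is handed in when it is done.

Besides the shell and the picture viewer there is one more tool, called after "Emit:" as a command line: name --argument value ..., lists and objects as JSON in quotes. send_rows: Moves the arm, as the interface text tells. Its arguments: {"type":"object","properties":{"targets":{"type":"array","items":{"type":"array","items":{"type":"array","items":{"type":"number"}}}}},"required":["targets"]}

```bash
ls; mkdir -p pics
python3 - <<'E'
from plant import *
import cv2, numpy as np
print(get_obs()); print(grasp_offset if not callable(grasp_offset) else grasp_offset())
for n in ["scene","side","wrist"]:
    im=capture(n); cv2.imwrite(f"pics/{n}_0.png",im[:,:,::-1])
    m=camera_model(n); print(n,m)
E
```

```text
pics
{'time': 0.0, 'joint_positions': array([-1.47099229e+00,  3.42718990e-01,  1.52501973e+00,  3.30442556e-05,
        1.27537273e+00, -1.46009014e-01]), 'dq': array([ 0.00085249,  0.00048468,  0.00062559,  0.0004166 ,  0.00214752,
       -0.00052046]), 'tau': array([ 1.17739437e-03, -4.31246495e+01, -2.44222856e+01,  7.18026306e-02,
        5.59141603e-02, -1.36496360e-04]), 'tool_pos': array([ 127.74278548, -508.81013957,  226.04594461]), 'tcp_rot': array([-3.14009462e+00, -2.52232298e-04,  2.45803219e-01]), 'contact_force': array([ 0.36384569,  0.51652151, -0.0979072 ]), 'moment': array([ 0.00045289, -0.05905097,  0.01430551]), 'grip_width': 92.02494560584357}
-18.8
scene {'K': array([[538.35006573,   0.        , 288.07798551],
       [  0.        , 538.35006573, 206.25368951],
       [  0.        ,   0.        ,   1.        ]]), 'world_to_cam': array([[-4.79153250e-01, -8.77697655e-01,  7.68045392e-03,
         2.28635804e+02],
       [ 6.69887030e-01, -3.60023027e-01,  6.49334111e-01,
        -4.63371867e+02],
       [-5.67153886e-01,  3.16275586e-01,  7.60464479e-01,
        
[... 453 characters left out ...]
2],
       [-7.04989284e-01, -1.02596768e-01,  7.01757803e-01,
        -9.96782751e+02],
       [ 0.00000000e+00,  0.00000000e+00,  0.00000000e+00,
         1.00000000e+00]])}
wrist {'K': array([[323.52159184,   0.        , 280.29345433],
       [  0.        , 323.52159184, 203.72050775],
       [  0.        ,   0.        ,   1.        ]]), 'world_to_cam': array([[ 2.41856943e-01, -9.70310401e-01, -1.71591603e-03,
        -5.23795394e+02],
       [ 9.25209366e-01,  2.31147351e-01, -3.00929445e-01,
         3.65602492e+01],
       [ 2.92391600e-01,  7.11942941e-02,  9.53644863e-01,
        -3.92856321e+02],
       [ 0.00000000e+00,  0.00000000e+00,  0.00000000e+00,
         1.00000000e+00]])}
```

View pics/scene_0.png

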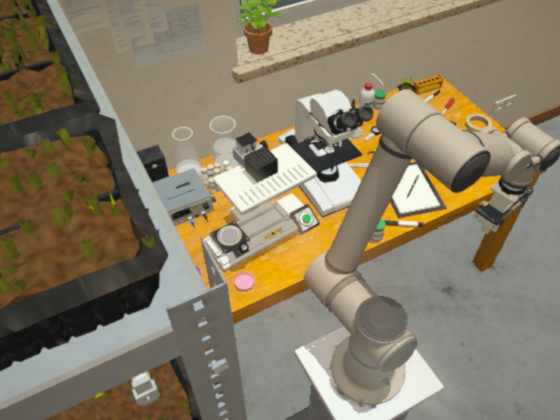

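View pics/side_0.png

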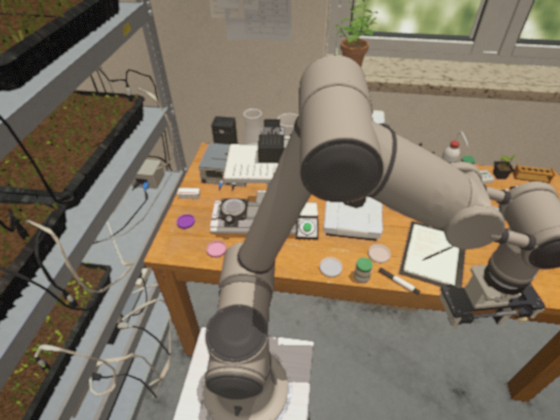

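View pics/wrist_0.png

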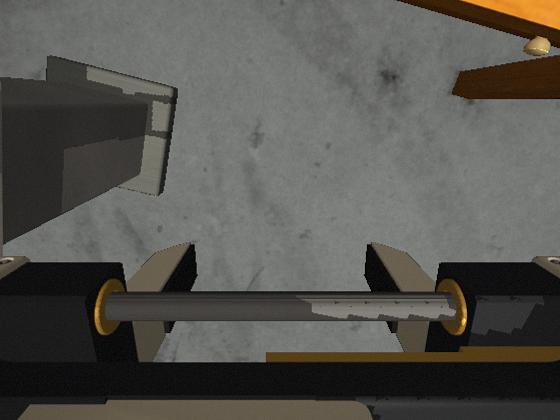

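The scene picture shows the stand with the dish ring near (232,237) and the green button near (306,218). In the side picture they are near (235,208) and (307,228). The arm covers part of the stand. Next I'll query the networks and triangulate.

```bash
cat > h.py <<'E'
from plant import *
import cv2, numpy as np
from scipy.spatial.transform import Rotation as Rot
def P(m):
    W=np.array(m["world_to_cam"]); K=np.array(m["K"]); D=np.diag([1,-1,-1.])
    return K@D@W[:3]
def proj(m,X):
    p=P(m)@np.append(X,1); return p[:2]/p[2]   # col,row
def ray(m,rc):
    W=np.array(m["world_to_cam"]);K=np.array(m["K"])
    d=np.linalg.inv(K)@np.array([rc[1],rc[0],1.]); d=W[:3,:3].T@(d*[1,-1,-1]); o=-W[:3,:3].T@W[:3,3]
    return o,d/np.linalg.norm(d)
def tri(ms,rcs):
    A=np.zeros((3,3));b=np.zeros(3)
    for m,rc in zip(ms,rcs):
        o,d=ray(m,rc);Q=np.eye(3)-np.outer(d,d);A+=Q;b+=Q@o
    X=np.linalg.solve(A,b)
    err=[np.hypot(*(proj(m,X)-np.array(rc)[::-1])) for m,rc in zip(ms,rcs)]
    return X,np.round(err,1)
def atz(m,rc,z):
    o,d=ray(m,rc); return o+d*(z-o[2])/d[2]
def Rt(): return Rot.from_euler('xyz',get_obs()["tcp_rot"])
def axrow(X,R_target=None):
    """shift in current tool axes to bring TCP to X, rotvec deg to R_target"""
    o=get_obs();R=Rot.from_euler('xyz',o["tcp_rot"])
    s=R.inv().apply(np.array(X)-o["tool_pos"])
    r=(R.inv()*R_target).as_rotvec(degrees=True) if R_target is not None else None
    return s,r
E
python3 - <<'E'
from h import *
ms={n:camera_model(n) for n in ["scene","side"]}
for l in ["imager","lamp_edge","index_bar","knob_mid","shutter_top","dish_seat","dish","petri_1","petri_2","seed_jar","slide_pack","marker"]:
    r={n:place_of(l,n) for n in ms}
    for n in r: print(l,n,[(np.round(d["location"],1).tolist(),round(d["conf"],2)) for d in r[n][:3]])
    if r["scene"] and r["side"]:
        X,e=tri([ms["scene"],ms["side"]],[r["scene"][0]["location"],r["side"][0]["location"]]);print("   ",X.round(1),e)
print(get_obs()["time"])
E
```

```text
imager scene [([222.9, 267.2], 0.96)]
imager side []
lamp_edge scene [([196.4, 277.7], 0.88)]
lamp_edge side [([186.0, 269.8], 0.63)]
    [520.2  15.2 228.9] [0.7 0.7]
index_bar scene [([239.1, 256.6], 0.89)]
index_bar side [([225.1, 251.3], 0.63), ([229.1, 307.4], 0.61), ([268.6, 332.4], 0.48)]
    [538.   86.9  28.3] [1.7 1.6]
knob_mid scene [([249.2, 240.2], 0.64), ([238.0, 233.3], 0.4)]
knob_mid side [([220.1, 229.3], 0.65)]
    [511.8 158.6  61.2] [0.4 0.4]
shutter_top scene [([218.5, 305.7], 0.56)]
shutter_top side [([225.5, 307.1], 0.44)]
    [ 539.9 -103.2   39.7] [1. 1.]
dish_seat scene [([234.5, 227.0], 0.62)]
dish_seat side [([206.7, 235.5], 0.58)]
    [612.  162.8  27.1] [0.4 0.4]
dish scene [([232.4, 232.7], 0.72), ([282.1, 243.2], 0.52)]
dish side [([246.4, 214.6], 0.76), ([224.9, 184.8], 0.75), ([204.9, 231.1], 0.62)]
    [468.2 177.6  90.3] [24.3 23.6]
petri_1 scene []
petri_1 side [([257.2, 377.4], 0.9), ([268.2, 330.9], 0.55), ([282.4, 398.9], 0.33)]
petri_2 scene []
petri_2 side [([257.2, 377.4], 0.9), ([268.2, 330.9], 0.55), ([282.4, 398.9], 0.33)]
seed_jar scene [([237.6, 371.4], 0.46)]
seed_jar side [([276.8, 360.1], 0.73)]
    [ 399.6 -290.9  -25.3] [0.8 0.8]
slide_pack scene []
slide_pack side [([201.6, 189.1], 0.46)]
marker scene [([226.1, 400.9], 0.6)]
marker side [([281.9, 397.6], 0.62)]
    [ 385.5 -405.4  -12.1] [0.9 1.1]
1.35
```

Run:
```python
from h import *
o=get_obs();R=Rt();m=camera_model("wrist");W=np.array(m["world_to_cam"])
C=-W[:3,:3].T@W[:3,3];print("cam in tool",R.inv().apply(C-o["tool_pos"]), "view",R.inv().apply(-W[2,:3]), "up",R.inv().apply(W[1,:3]))
for X in [(380,-250,290),(390,90,270)]:
    print(axrow(X,Rot.from_euler('xyz',[np.pi,0,0])))
Rz=lambda a:Rot.from_euler('z',a,degrees=True)
t=Rot.from_euler('y',-27,degrees=True)*Rot.from_euler('x',180,degrees=True)
print(t.as_matrix(), axrow((390,90,270),t))
```

```text
cam in tool [  82.53561671   -0.3289658  -158.52943687] view [-0.30107522 -0.00105331  0.95359981] up [0.95359924 0.00122698 0.30107639]
(array([ 307.73382348, -190.0998908 ,  -63.30036155]), array([7.88454749e-03, 2.73371156e-04, 1.40812452e+01]))
(array([ 400.1549308 , -517.45320544,  -43.34675733]), array([7.88454749e-03, 2.73371156e-04, 1.40812452e+01]))
[[ 8.91006524e-01 -5.55978012e-17  4.53990500e-01]
 [ 0.00000000e+00 -1.00000000e+00 -1.22464680e-16]
 [ 4.53990500e-01  1.09116829e-16 -8.91006524e-01]] (array([ 400.1549308 , -517.45320544,  -43.34675733]), array([-3.3099532 , 26.86322529, 13.82103526]))
```

Emit:
send_rows --targets '[[[0,0,0,35,-21,-7,-1],[0,0,0,70,-42,-14,-1],[0,0,0,105,-63,-21,-1],[0,0,0,140,-84,-28,-1],[0,0,0,175,-105,-35,-1]]]'

```text
time: 1.77
tool_pos: [272.8, -363.3, 262.1]
tcp_rot: [3.141, -0.0, 0.245]
contact_force: [1.7, -0.5, 0.4]
grip_width: 92.1
```

Emit:
send_rows --targets '[[[0,0,0,33,-20,-6,-1],[0,0,0,66,-40,-12,-1],[0,0,0,100,-60,-18,-1],[0,0,0,130,-82,-24,-1],[0,0,0,145,-115,-28,-1]]]'

```text
time: 2.18
tool_pos: [387.3, -217.2, 290.2]
tcp_rot: [3.14, -0.002, 0.246]
contact_force: [-0.1, 0.6, -0.2]
grip_width: 91.9
```

Emit:
send_rows --targets '[[[-1,6,3,10,-38,0,-1],[-2,12,6,20,-76,0,-1],[-3,18,9,30,-114,0,-1],[-3,24,12,40,-152,0,-1],[-3,27,14,50,-190,0,-1]]]'

```text
time: 2.6
tool_pos: [385.2, -20.0, 289.3]
tcp_rot: [-3.132, -0.478, -0.011]
contact_force: [1.3, 0.5, -0.4]
grip_width: 92.0
```

```bash
cat > look.py <<'E'
from h import *
import sys,json,pickle
tag=sys.argv[1]; labels=sys.argv[2].split(',')
m=camera_model("wrist"); im=capture("wrist"); cv2.imwrite(f"pics/w_{tag}.png",im[:,:,::-1])
res={"m":m}
for l in labels:
    r=place_of(l,"wrist"); res[l]=r
    print(l,[(np.round(d["location"],1).tolist(),round(d["conf"],2)) for d in r[:3]])
pickle.dump(res,open(f"{tag}.pkl","wb"))
o=get_obs();print(o["time"],o["tool_pos"].round(1),o["tcp_rot"].round(3))
E
python3 look.py a lamp_edge,index_bar,knob_mid,shutter_top,dish_seat,imager
```

```text
lamp_edge [([96.7, 232.5], 0.74)]
index_bar [([152.4, 205.8], 0.8)]
knob_mid [([165.2, 140.5], 0.94)]
shutter_top [([148.8, 340.0], 0.85)]
dish_seat []
imager [([114.7, 248.8], 0.72)]
2.95 [387.6 -22.9 290. ] [-3.135 -0.473 -0.006]
```

View pics/w_a.png

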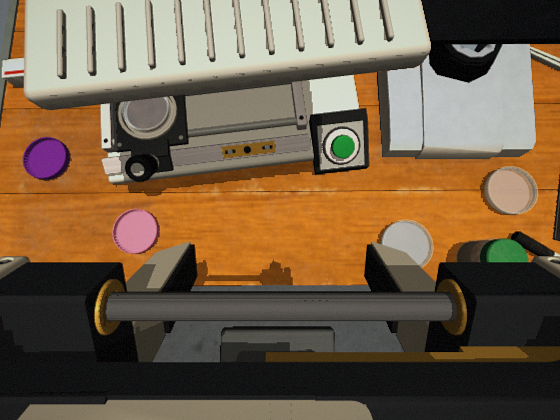

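Emit:
send_rows --targets '[[[0,0,0,0,-35,0,-1],[0,0,0,0,-70,0,-1],[0,0,0,0,-105,0,-1],[0,0,0,0,-140,0,-1],[0,0,0,0,-140,0,-1]]]'

```text
time: 3.37
tool_pos: [387.4, 123.4, 290.7]
tcp_rot: [-3.132, -0.473, -0.001]
contact_force: [-0.2, 0.1, -0.3]
grip_width: 91.8
```

```bash
python3 look.py b lamp_edge,index_bar,knob_mid,shutter_top,dish_seat,dish
```

```text
lamp_edge [([96.4, 429.2], 0.72), ([246.9, 502.0], 0.39)]
index_bar [([155.9, 308.8], 0.77)]
knob_mid [([167.4, 257.7], 0.86)]
shutter_top [([149.0, 449.3], 0.76), ([247.7, 501.9], 0.65)]
dish_seat []
dish [([159.4, 147.0], 0.67), ([226.7, 238.1], 0.65)]
3.7167 [387.7 116.4 290.5] [-3.135 -0.473 -0.009]
```

View pics/w_b.png

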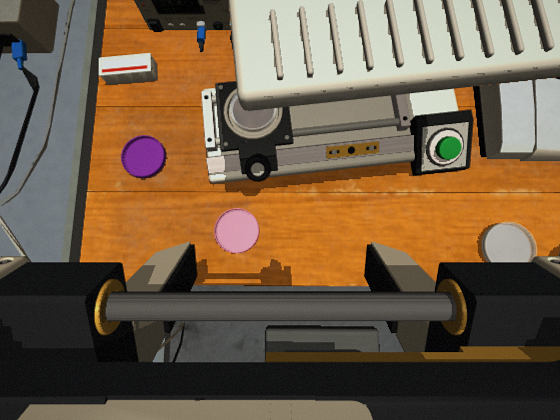

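Run:
```python
from h import *
import pickle
a=pickle.load(open("a.pkl","rb"));b=pickle.load(open("b.pkl","rb"))
ms={n:camera_model(n) for n in ["scene","side"]}
S={"lamp_edge":([196.4,277.7],[186,269.8]),"index_bar":([239.1,256.6],[225.1,251.3]),"knob_mid":([249.2,240.2],[220.1,229.3]),"shutter_top":([218.5,305.7],[225.5,307.1])}
for l in S:
    pa,pb=a[l][0]["location"],b[l][0]["location"]
    print(l,tri([a["m"],b["m"]],[pa,pb]),tri([a["m"],b["m"],ms["scene"],ms["side"]],[pa,pb,*S[l]]))
print("seat/bore hole",tri([a["m"],b["m"]],[[150,247],[150,352]]), "img orig a",atz(a["m"],a["imager"][0]["location"],0))
# crops
for t in "ab":
    im=cv2.imread(f"pics/w_{t}.png")[70:200,80:480]
    cv2.imwrite(f"pics/w_{t}c.png",cv2.resize(im,None,fx=2,fy=2,interpolation=cv2.INTER_CUBIC))
```

```text
lamp_edge (array([505.48896099,  15.3018868 , 246.79985437]), array([1.1, 1.2])) (array([510.18936573,  15.2925284 , 239.0320426 ]), array([2.4, 5.2, 1.6, 1.1]))
index_bar (array([532.74055752,  86.47401087,  33.3997955 ]), array([1.8, 1.8])) (array([533.91481278,  86.8500923 ,  32.27478734]), array([1.3, 2.4, 1.9, 1.5]))
knob_mid (array([500.43884711, 153.79283752,  84.85199234]), array([1.3, 1.3])) (array([505.49865582, 158.19763227,  68.86642796]), array([2.5, 2.9, 0.9, 0.7]))
shutter_top (array([531.4288511 , -97.77458887,  55.90588315]), array([0.6, 0.6])) (array([ 535.44533317, -101.84725551,   44.97617252]), array([1.7, 1.4, 1. , 1.2]))
seat/bore hole (array([535.81795924,  27.73579788,  41.03121151]), array([0.2, 0.2])) img orig a [606.88373807  30.21781357   0.        ]
```

View pics/w_bc.png

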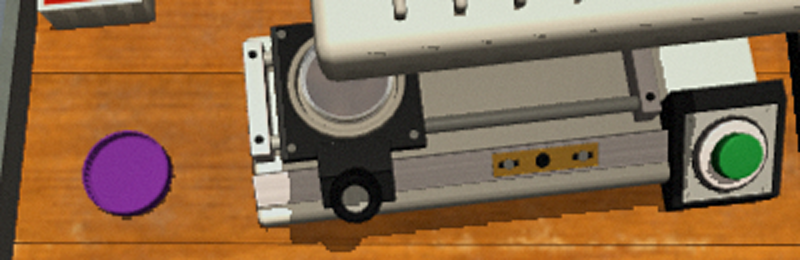

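View pics/w_ac.png

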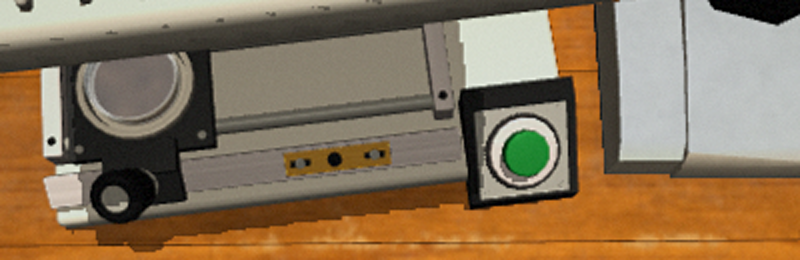

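Run:
```python
from h import *
import pickle
a=pickle.load(open("a.pkl","rb"))["m"];b=pickle.load(open("b.pkl","rb"))["m"]
def yaw(m,p,q,z):
    A,B=atz(m,p[::-1],z),atz(m,q[::-1],z); d=B-A; print(A.round(),B.round(),np.degrees(np.arctan2(d[0],-d[1])).round(2))
yaw(b,(212,182),(412,160),15); yaw(a,(112,184),(312,160),15)
yaw(b,(238,108),(545,73),244); yaw(a,(44,105),(425,57),244)
# brass plate screws
yaw(b,(334,152),(375,147),37);yaw(a,(229,152),(268,147),37)
```

```text
[497. 225.  15.] [530. -64.  15.] 6.45
[496. 225.  15.] [528. -64.  15.] 6.49
[499. 156. 244.] [527. -74. 244.] 6.82
[501. 157. 244.] [ 537. -130.  244.] 7.04
[535.  52.  37.] [542.  -5.  37.] 7.18
[534.  53.  37.] [541.  -1.  37.] 7.01
```

```bash
cat >> h.py <<'E'
psi=6.8
RS=Rot.from_euler('z',psi,degrees=True)
RT=RS*Rot.from_euler('y',-27,degrees=True)*Rot.from_euler('x',180,degrees=True)
n=-RT.as_matrix()[:,2]; ys=RS.as_matrix()[:,1]; xs=RS.as_matrix()[:,0]
E
python3 - <<'E'
from h import *
X=np.array([505,158,69])+60*n
print(n,X,axrow(X,RT))
E
```

```text
[-0.45079691 -0.05375428  0.89100652] [477.95218557 154.7747434  122.46039145] (array([  3.55374089, -37.92278075, 190.77193056]), array([ 2.9502542 , -0.0977638 , -6.52482757]))
```

Emit:
send_rows --targets '[[[3,0,-6.5,1,-8,38,-1],[3,0,-6.5,2,-16,76,-1],[3,0,-6.5,3,-24,114,-1],[3,0,-6.5,4,-32,152,-1],[3,0,-6.5,4,-38,190,-1]]]'

```text
time: 4.13
tool_pos: [478.9, 155.7, 122.3]
tcp_rot: [-3.14, -0.475, 0.119]
contact_force: [-0.4, -0.4, 0.5]
grip_width: 91.7
```

```bash
python3 look.py c knob_mid,index_bar,dish_seat,lamp_edge
```

```text
knob_mid [([225.0, 286.2], 0.84)]
index_bar [([205.9, 369.2], 0.6)]
dish_seat []
lamp_edge [([208.1, 371.5], 0.29)]
4.3833 [478.3 156.3 124.9] [-3.14  -0.476  0.12 ]
```

View pics/w_c.png

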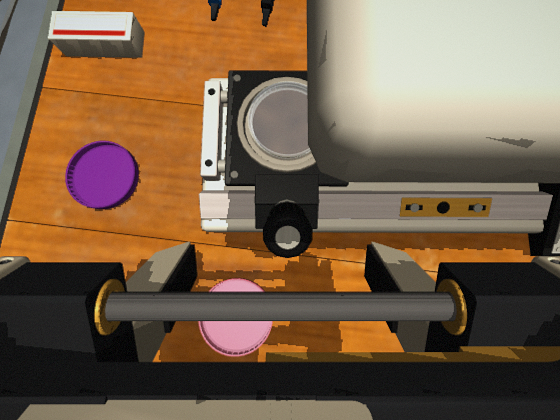

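```bash
python3 - <<'E'
from h import *
import pickle
a,b,c=[pickle.load(open(f"{t}.pkl","rb")) for t in "abc"]
ms={n:camera_model(n) for n in ["scene","side"]}
k=lambda d:d["knob_mid"][0]["location"]
print(tri([b["m"],c["m"]],[k(b),k(c)]))
print(tri([a["m"],b["m"],c["m"]],[k(a),k(b),k(c)]))
X,e=tri([a["m"],b["m"],c["m"],ms["scene"],ms["side"]],[k(a),k(b),k(c),[249.2,240.2],[220.1,229.3]]);print(X,e)
for K in [X,np.array([505,158,69.]),np.array([503,156.5,72.])]:
  print(K,"mid",proj(c["m"],K),"lip",proj(c["m"],K+21*n), "mid a",proj(a["m"],K),"lip a",proj(a["m"],K+21*n),"mid b",proj(b["m"],K),"lip b",proj(b["m"],K+21*n))
print("hole",tri([a["m"],b["m"],c["m"]],[[150,247],[150,352],[207.5,443]]))
E
python3 - <<'E'
import cv2
o=[]
for t,(r,c) in dict(a=(165,140),b=(167,258),c=(228,287)).items():
    im=cv2.imread(f"pics/w_{t}.png")[r-35:r+35,c-35:c+35]; o.append(cv2.resize(im,(260,260),interpolation=cv2.INTER_NEAREST))
cv2.imwrite("pics/k.png",cv2.hconcat(o))
E
```

```text
(array([504.74386794, 155.27795554,  64.43498596]), array([0.2, 0.3]))
(array([502.07556673, 154.90303723,  81.08070717]), array([1. , 1.8, 1.5]))
[504.77831904 157.41250457  70.0039489 ] [2.8 2.3 3.3 1.2 0.6]
[504.77831904 157.41250457  70.0039489 ] mid [283.0410404  223.91345788] lip [283.25331351 235.3831954 ] mid a [142.97072018 166.54422221] lip a [136.81352207 169.67792044] mid b [255.86643945 166.08570605] lip b [255.39475049 169.29512551]
[505. 158.  69.] mid [282.25714835 223.66178401] lip [282.39452055 235.05177014] mid a [142.86041322 166.60435223] lip a [136.71370098 169.73291638] mid b [255.47603342 166.13857532] lip b [254.98574402 169.34227863]
[503.  156.5  72. ] mid [284.04527411 226.2447119 ] lip [284.35598963 238.0626821 ] mid a [142.92347512 167.44095458] lip a [136.72803198 170.63883445] mid b [256.43244933 166.99778697] lip b [255.98701979 170.27258688]
hole (array([537.14176689,  27.77032027,  37.30148928]), array([0.3, 0.6, 0.7]))
```

View pics/k.png

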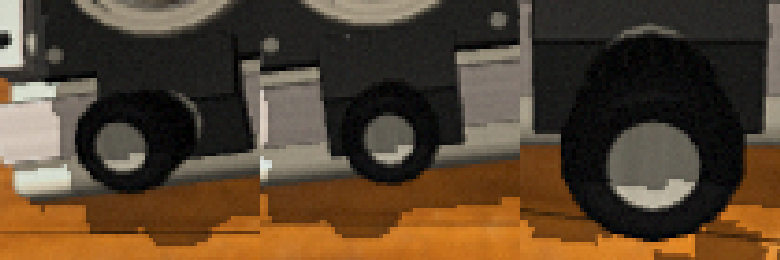

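Run:
```python
from h import *
import pickle
a,b,c=[pickle.load(open(f"{t}.pkl","rb"))["m"] for t in "abc"]
p=[[169.5,136.8],[169.7,257.5],[237.5,287.5]]
for s in [(0,1,2),(0,2),(1,2)]:
    X,e=tri([(a,b,c)[i] for i in s],[p[i] for i in s]); print(X,e,"mid",X-21*n)
W=np.array(c["world_to_cam"]);print("depth c",-(W@np.append(X,1))[2])
# with the hole: distance off-axis
H=np.array([537.1,27.8,37.3]); M=X-21*n; v=H-M; t=-v@ys; print("travel",t,"resid",v+t*ys, (v+t*ys)@n)
```

```text
[493.63980773 153.40918912  94.52674774] [0.2 0.4 0.4] mid [503.10654279 154.53802893  75.81561073]
[493.82166267 153.45983624  94.77945971] [0.  0.1] mid [503.28839772 154.58867605  76.0683227 ]
[494.06354071 153.44574668  91.44449772] [0.  0.1] mid [503.53027576 154.5745865   72.73336071]
depth c 208.75162833371496
travel 129.85758026007667 resid [ 18.19407142   2.16951167 -35.43336071] -39.889807221771584
```

Run:
```python
from h import *
X=np.array([503.5,154.7,72.5])-17*n
print(X,axrow(X,RT))
```

```text
[511.16354742 155.6138227   57.35288909] (array([-2.03906239,  4.72986005, 74.95394401]), array([-0.12680283, -0.28906395,  0.08955711]))
```

Emit:
send_rows --targets '[[[0,0,0,-0.5,1,14,-1],[0,0,0,-1,2,28,-1],[0,0,0,-1.5,3,42,-1],[0,0,0,-1.5,3.5,50,-1],[0,0,0,-1.5,3.5,50,-1]]]'

```text
time: 4.8
tool_pos: [506.6, 159.7, 99.7]
tcp_rot: [3.138, -0.45, 0.121]
contact_force: [0.2, -0.1, 0.5]
grip_width: 91.8
```

```bash
python3 look.py d knob_mid
python3 - <<'E'
from h import *
X=np.array([503.5,154.7,72.5])-17*n
print(get_obs()["tool_pos"],axrow(X,RT),get_obs()["contact_force"])
E
```

```text
knob_mid [([267.5, 289.2], 0.93)]
4.9 [505.2 159.8  98.9] [ 3.138 -0.448  0.122]
[505.19117749 159.78952472  98.89252424] (array([-13.10072514,   4.73788454,  39.80666313]), array([0.10707029, 1.34275116, 0.17541188])) [-0.48202235 -0.53574175 -0.87319075]
```

View pics/w_d.png

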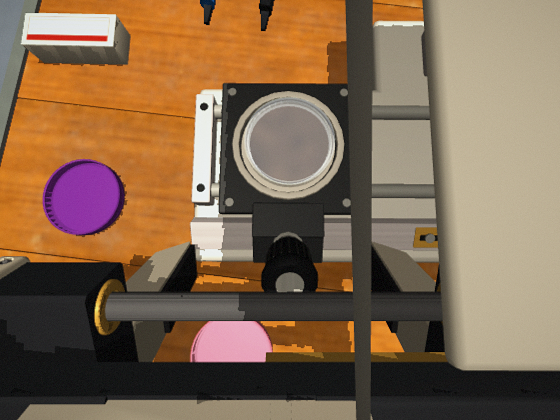

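Run:
```python
from h import *
o=get_obs();print(o)
```

```text
{'time': 4.9, 'joint_positions': array([ 0.17847502,  0.34235835,  2.0703125 , -0.09954835,  0.28324484,
        1.71727513]), 'dq': array([0.00560481, 0.00711481, 0.0120174 , 0.00016769, 0.0010027 ,
       0.00235008]), 'tau': array([-1.55902728e-01, -3.57984638e+01, -1.77611214e+01, -6.73140446e-02,
       -2.13022135e+00,  1.37900119e-02]), 'tool_pos': array([505.19117749, 159.78952472,  98.89252424]), 'tcp_rot': array([ 3.13822829, -0.44779833,  0.12205418]), 'contact_force': array([-0.48202235, -0.53574175, -0.87319075]), 'moment': array([ 0.00191725,  0.24396074, -0.03558268]), 'grip_width': 91.61403301085676}
```

Emit:
send_rows --targets '[[[0,0,0,0,0,-20,-1],[0,0,0,0,0,-50,-1],[0,0,0,0,0,-80,-1],[0,0,0,0,0,-80,-1]]]'

```text
time: 5.23
tool_pos: [470.8, 156.5, 174.8]
tcp_rot: [3.139, -0.453, 0.123]
contact_force: [0.8, 0.7, 0.6]
grip_width: 91.7
```

```bash
cat >> h.py <<'E'
def snap():
    import json
    o=get_obs();open("snaps.txt","a").write(json.dumps([o["time"],list(o["joint_positions"]),list(o["tool_pos"]),list(o["tcp_rot"])])+"\n"); return o
E
python3 - <<'E'
from h import *
import json
f=open("snaps.txt","a")
f.write(json.dumps([0,[-1.471,.3425,1.5245,0,1.275,-.146],[127.77,-509.23,226.74],[3.14159,0,.246]])+"\n")
f.write(json.dumps([4.9,[0.17847502,  0.34235835,  2.0703125 , -0.09954835,  0.28324484, 1.71727513],[505.19117749, 159.78952472,  98.89252424],[ 3.13822829, -0.44779833,  0.12205418]])+"\n");f.close()
o=snap();print(o["time"],o["joint_positions"],o["tool_pos"],o["tcp_rot"])
for l in open("snaps.txt"):
    t,q,p,r=json.loads(l)
    R=Rot.from_euler('xyz',r)
    M=Rot.from_euler('ZYZYZ',[q[0],q[1]+q[2],q[3],q[4],q[5]])
    print((M.inv()*R).as_rotvec(degrees=True), (Rot.from_euler('ZYZYZ',[q[0],q[1]+q[2],-q[3],q[4],-q[5]]).inv()*R).as_rotvec(degrees=True))
E
```

```text
5.2333 [ 0.18591807  0.14839064  2.05807961 -0.0654289   0.48371142  1.68547924] [470.8246746  156.45566178 174.7787724 ] [ 3.13878867 -0.45323501  0.1228244 ]Traceback (most recent call last):
  File "<stdin>", line 10, in <module>
  File "scipy/spatial/transform/_rotation.pyx", line 1413, in scipy.spatial.transform._rotation.Rotation.from_euler
ValueError: Expected axis specification to be a non-empty string of upto 3 characters, got ZYZYZ
```

```bash
cat > fk.py <<'E'
import numpy as np
from scipy.spatial.transform import Rotation as Rot
rz=lambda a:Rot.from_euler('z',a); ry=lambda a:Rot.from_euler('y',a)
def fk(q,p):
    a1,h,L1,L2,Lt,d=p[:6]
    R1=rz(q[0]); R2=R1*ry(q[1]); R3=R2*ry(q[2]); R4=R3*rz(q[3]); R5=R4*ry(q[4]); R6=R5*rz(q[5])
    X=R1.apply([a1,d,h])+R2.apply([0,0,L1])+R3.apply([0,0,L2])+R5.apply([0,0,Lt])
    return X,R6
E
python3 - <<'E'
import json,numpy as np
from fk import *
S=[json.loads(l) for l in open("snaps.txt")]
for s4 in (1,-1):
  for s6 in (1,-1):
    for _,q,p,r in S:
        q=list(q);q[3]*=s4;q[5]*=s6
        X,R=fk(q,[0]*6); print(s4,s6,(R.inv()*Rot.from_euler('xyz',r)).as_rotvec(degrees=True).round(1))
E
```

```text
1 1 [-0. -0. 90.]
1 1 [ 0. -0. 90.]
1 1 [ 0.  0. 90.]
1 -1 [-0.  -0.  73.3]
1 -1 [ -0.   -0.  -73.2]
1 -1 [  0.   -0.  -76.9]
-1 1 [-0. -0. 90.]
-1 1 [-2.8 -2.1 79. ]
-1 1 [-3.  -2.4 83.3]
-1 -1 [-0.  -0.  73.3]
-1 -1 [ -2.5   2.5 -84.1]
-1 -1 [ -2.7   2.7 -83.5]
```

Run:
```python
import json,numpy as np
from fk import *
from scipy.optimize import least_squares
S=[json.loads(l) for l in open("snaps.txt")]
f=lambda p:np.concatenate([fk(q,p)[0]-np.array(x) for _,q,x,_ in S])
for fix in (None,0):
    if fix is None: s=least_squares(f,[0,200,400,330,240,70])
    else: s=least_squares(lambda p:f(np.r_[0,p]),[200,400,330,240,70])
    print(s.x.round(1),s.fun.round(1),s.cost)
```

```text
[ 50.8 151.4 442.  334.4 242.1  74.9] [-1.5  0.3  1.3  0.9  0.8  1.2 -0.8  0.7 -2.4] 6.933270793702201
[146.5 498.6 364.9 277.1  75.6] [-1.1  3.   5.7  4.5  1.2 -4.7 -3.3 -0.2 -1. ] 49.36160210453992
```

```bash
cat >> fk.py <<'E'
from scipy.optimize import least_squares
PAR=np.array([50.8,151.4,442.,334.4,242.1,74.9])
LO=np.array([-2.53,-.77,.04,-1,.28,-3.11]);HI=np.array([2.53,2.02,2.7,4.14,2.66,3.11])
def ik(X,R,q0):
    """bounded IK"""
    def f(q):
        x,r=fk(q,PAR); r=r*rz(np.pi/2)
        return np.r_[(x-X)/100,(r.inv()*R).as_rotvec()]
    s=least_squares(f,np.clip(q0,LO+1e-3,HI-1e-3),bounds=(LO-1,HI+1)); return s.x,s.cost
E
python3 - <<'E'
from fk import *
psi=6.8
def RTt(t,side=0,yaw=0): return rz(np.radians(psi))*ry(-np.radians(t))*Rot.from_euler('x',180+side,degrees=True)*rz(np.radians(yaw))
ys=rz(np.radians(psi)).apply([0,1,0])
n=-RTt(27).as_matrix()[:,2]
K=np.array([503.5,154.7,72.5]); B=np.array([535,-101.8,45])
for name,G in [("knob0",K),("knobpull",K+12*n),("knobcam",K-130*ys+12*n),("shut",B)]:
  for t in (15,20,27,35,45):
    R=RTt(t); nn=-R.as_matrix()[:,2]
    X=G-(18.8*nn if name!="shut" else 0)
    for q0 in ([.18,.3,2.1,0,.4,1.7],[.18,.3,2.4,3.14,.6,-1.4]):
        q,c=ik(X,R,q0); print(name,t,q.round(2),"%.1e"%c, "" if np.all(q>=LO) and np.all(q<=HI) else "VIOL")
E
```

```text
knob0 15 [ 0.16  0.47  1.98 -0.03  0.43  1.63] 1.9e-30 
knob0 15 [ 0.16  0.47  1.98  3.12 -0.43 -1.51] 8.7e-21 VIOL
knob0 20 [ 0.16  0.45  2.04 -0.05  0.3   1.66] 6.0e-30 
knob0 20 [ 0.16  0.45  2.04  3.09 -0.3  -1.48] 2.1e-20 VIOL
knob0 27 [ 0.16  0.44  2.13 -0.19  0.11  1.8 ] 1.3e-19 VIOL
knob0 27 [ 0.16  0.44  2.13  2.95 -0.11 -1.34] 7.5e-21 VIOL
knob0 35 [ 0.17  0.44  2.22  0.22 -0.13  1.39] 7.7e-31 VIOL
knob0 35 [ 0.17  0.44  2.22  3.36  0.13 -1.75] 1.3e-30 VIOL
knob0 45 [ 0.17  0.47  2.32  0.09 -0.44  1.53] 1.5e-28 VIOL
knob0 45 [ 0.17  0.47  2.32  3.23  0.44 -1.61] 1.2e-30 
knobpull 15 [ 0.16  0.44  1.99 -0.02  0.45  1.63] 4.5e-19 
knobpull 15 [ 0.16  0.44  1.99  3.12 -0.45 -1.51] 2.6e-18 VIOL
knobpull 20 [ 0.16  0.42  2.05 -0.05  0.32  1.66] 2.2e-30 
knobpull 20 [ 0.16  0.42  2.05  3.09 -0.32 -1.49] 6.1e-30 VIOL
knobpull 27 [ 0.16  0.41  2.13 -0.16  0.13  1.77] 4.7e-24 VIOL
knobpull 27 [ 0.16  0.41  2.13  2.98 -0.13 -1.37] 8.5e-28 VIOL
knobpull 35 [ 0.17  0.41  2.22  0.28 -0.1   1.33] 2.9e-30 VIOL
knobpull 35 [ 0.17  0.41  2.22  3.42  0.1  -1.81] 6.2e-27 VIOL
knobpull 45 [ 0.
[... 574 characters left out ...]
-0.76] 2.7e-30 VIOL
knobcam 45 [-0.19  0.42  2.36 -0.52 -0.46  1.82] 1.3e-22 VIOL
knobcam 45 [-0.19  0.42  2.36  2.63  0.46 -1.33] 1.5e-25 
shut 15 [-0.38  0.51  1.94  0.28  0.47  0.84] 3.8e-31 
shut 15 [-0.38  0.51  1.94  3.42 -0.47 -2.3 ] 1.2e-23 VIOL
shut 20 [-0.4   0.49  2.01  0.48  0.37  0.62] 7.4e-31 
shut 20 [-0.4   0.49  2.01  3.63 -0.37 -2.52] 7.3e-24 VIOL
shut 27 [-0.43  0.48  2.09  1.01  0.29  0.08] 1.2e-31 
shut 27 [-0.43  0.48  2.09  1.01  0.29  0.08] 1.7e-29 
shut 35 [-0.47  0.49  2.19  1.75  0.33 -0.69] 1.4e-30 
shut 35 [-0.47  0.49  2.19  1.75  0.33 -0.69] 2.9e-23 
shut 45 [-0.52  0.53  2.3  -0.92 -0.56  1.93] 4.4e-23 VIOL
shut 45 [-0.52  0.53  2.3   2.22  0.56 -1.21] 7.8e-31
```

```bash
cat >> h.py <<'E'
def RTt(t): return RS*Rot.from_euler('y',-t,degrees=True)*Rot.from_euler('x',180,degrees=True)
nt=lambda t:-RTt(t).as_matrix()[:,2]
K0=np.array([503.5,154.7,72.5])
E
python3 - <<'E'
from h import *
from fk import ik
for d in (40,-17):
    X=K0+d*nt(19); print(X,axrow(X,RTt(19)), ik(X,RTt(19),get_obs()["joint_positions"])[0].round(2))
print(snap()["tool_pos"])
E
```

```text
[490.56888208 153.15805754 110.32074302] (array([-10.9708406 ,   5.50566319,  66.36922331]), array([ 0.0696443 , -6.96874367,  0.20964497])) [ 0.16  0.32  2.02 -0.03  0.47  1.64]
[508.99572511 155.35532554  56.42618421] (array([-17.8863852 ,   5.42388145, 122.94809353]), array([ 0.0696443 , -6.96874367,  0.20964497])) [ 0.16  0.45  2.03 -0.04  0.33  1.65]
[470.8246746  156.45566178 174.7787724 ]
```

Emit:
send_rows --targets '[[[0,-3,0,-4,2,25,-1],[0,-6,0,-8,4,50,-1],[0,-7,0,-11,5.5,66,-1],[0,-7,0,-11,5.5,66,-1]]]'

```text
time: 5.57
tool_pos: [489.4, 152.2, 103.0]
tcp_rot: [3.138, -0.319, 0.121]
contact_force: [0.3, -0.6, -1.2]
grip_width: 91.5
```

```bash
python3 look.py e knob_mid,dish
python3 - <<'E'
from h import *
o=snap();print(o["joint_positions"].round(3))
X=K0-17*nt(19); print(axrow(X,RTt(19)))
m=camera_model("wrist");print("pred mid",proj(m,K0),"lip",proj(m,K0+21*n))
E
```

```text
knob_mid [([231.4, 279.5], 0.88)]
dish [([163.6, 82.2], 0.93), ([108.2, 282.1], 0.65), ([306.8, 230.3], 0.58)]
5.7167 [489.3 152.6 105.5] [ 3.138 -0.323  0.122]
[ 0.163  0.328  2.001 -0.035  0.49   1.64 ]
(array([ 3.29024023, -0.46694315, 52.88086283]), array([0.12983991, 0.48742592, 0.18527586]))
pred mid [280.44039552 230.49488059] lip [280.51959623 248.80424859]
```

View pics/w_e.png

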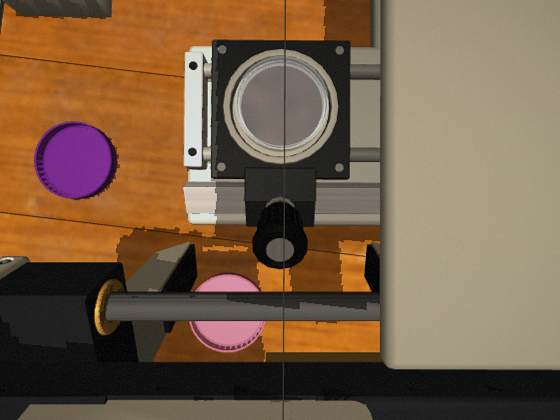

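Emit:
send_rows --targets '[[[0,0,0,1,0,15,-1],[0,0,0,2,-0.5,30,-1],[0,0,0,3,-0.5,45,-1],[0,0,0,3,-0.5,52,-1],[0,0,0,3,-0.5,52,-1]]]'

```text
time: 6.13
tool_pos: [508.3, 155.4, 56.3]
tcp_rot: [3.138, -0.322, 0.122]
contact_force: [-0.6, -0.1, 1.2]
grip_width: 91.8
```

```bash
python3 - <<'E'
from h import *
o=snap();print(o["joint_positions"].round(3),o["tool_pos"],o["contact_force"])
X=K0-17*nt(19); print(axrow(X,RTt(19)))
for c in ["wrist","scene","side"]:
    cv2.imwrite(f"pics/f_{c}.png",capture(c)[:,:,::-1])
E
python3 - <<'E'
import cv2
a=cv2.imread("pics/f_wrist.png");b=cv2.resize(cv2.imread("pics/f_side.png")[150:290,170:350],(540,420))
cv2.imwrite("pics/f.png",cv2.resize(cv2.hconcat([a,b]),(800,305)))
E
```

```text
[ 0.162  0.447  1.999 -0.044  0.374  1.649] [508.27820463 155.35824248  56.26602047] [-0.56389278 -0.12667578  1.20443449]
(array([0.72594428, 0.09015503, 0.07330457]), array([0.12988967, 0.57677525, 0.19544815]))
```

View pics/f.png

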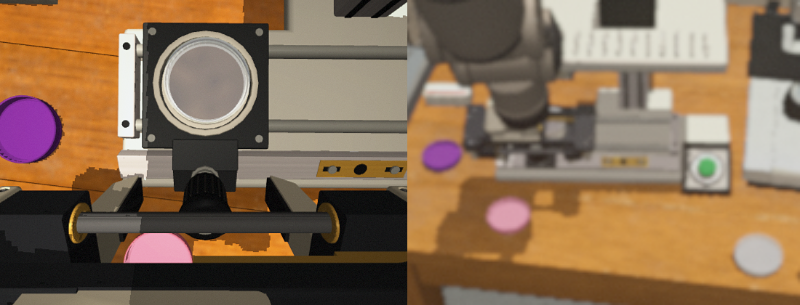

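The knob sits centred between the open fingers, so I'm closing on it.

Emit:
send_rows --targets '[[[0,0,0,0,0,0,1],[0,0,0,0,0,0,1],[0,0,0,0,0,0,1],[0,0,0,0,0,0,1],[0,0,0,0,0,0,1]]]'

```text
time: 6.7
tool_pos: [508.8, 155.3, 56.7]
tcp_rot: [3.138, -0.322, 0.122]
contact_force: [0.3, 0.5, -0.1]
grip_width: 62.9
```

Emit:
send_rows --targets '[[[0,0,0,0,0,0,1],[0,0,0,0,0,0,1]]]'

```text
time: 6.87
tool_pos: [508.8, 155.3, 56.5]
tcp_rot: [3.138, -0.322, 0.122]
contact_force: [-0.1, -1.0, -0.0]
grip_width: 49.7
```

Run:
```python
from h import *
o=snap();print(o["tool_pos"],o["contact_force"],o["moment"],o["grip_width"])
Ri=RTt(19).inv()
print("pull 13 along n in tool axes",Rt().inv().apply(13*n),"-ys",Rt().inv().apply(-ys))
```

```text
[508.76499668 155.33254847  56.48951891] [-0.12870605 -0.97282369 -0.00819945] [ 0.01666541  0.1717935  -0.04483416] 49.714692687021746
pull 13 along n in tool axes [ -1.93087547   0.02330776 -12.85578378] -ys [-0.0032188   0.99999218  0.00229645]
```

Emit:
send_rows --targets '[[[0,0,0,0,0,0,1],[0,0,0,0,0,0,1],[0,0,0,0,0,0,1],[0,0,0,0,0,0,1],[0,0,0,0,0,0,1]]]'

```text
time: 7.28
tool_pos: [508.8, 155.0, 56.5]
tcp_rot: [3.138, -0.322, 0.122]
contact_force: [0.2, -3.4, 0.2]
grip_width: 30.8
```

Emit:
send_rows --targets '[[[0,0,0,0,0,0,1],[0,0,0,0,0,0,1],[0,0,0,0,0,0,1]]]'

```text
time: 7.53
tool_pos: [508.8, 155.1, 56.5]
tcp_rot: [3.138, -0.322, 0.122]
contact_force: [1.0, -5.1, 0.6]
grip_width: 30.7
```

Emit:
send_rows --targets '[[[0,0,0,-0.5,0.2,-3,1],[0,0,0,-0.9,0.4,-6,1],[0,0,0,-1.3,0.6,-9,1],[0,0,0,-1.7,0.8,-11.5,1],[0,0,0,-1.7,0.8,-11.5,1]]]'

```text
time: 7.95
tool_pos: [503.5, 154.2, 67.0]
tcp_rot: [3.139, -0.322, 0.122]
contact_force: [3.4, 0.2, -9.3]
grip_width: 31.0
```

Run:
```python
from h import *
o=snap();print(o["joint_positions"].round(3),o["tool_pos"],o["contact_force"],o["moment"],o["grip_width"], "along n",o["contact_force"]@n, (o["tool_pos"]-[508.8,155.1,56.5])@n)
m=camera_model("wrist");im=capture("wrist");cv2.imwrite("pics/g.png",im[:,:,::-1])
```

```text
[ 0.161  0.42   2.004 -0.04   0.397  1.644] [503.50944784 154.20688502  66.99967553] [ 3.41891829  0.16980895 -9.32928679] [ 0.06574498 -0.06597663  0.03014529] 30.97677316918076 along n -9.862821140418761 11.788252704380445
```

View pics/g.png

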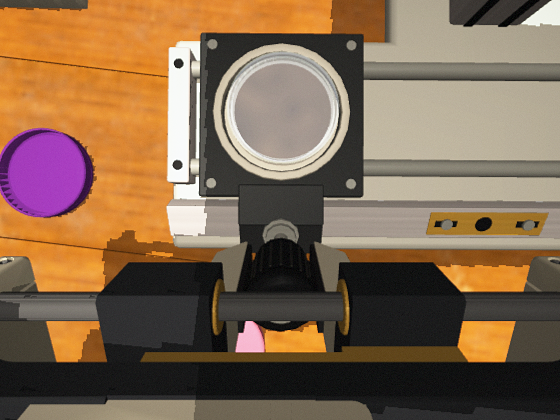

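Emit:
send_rows --targets '[[[0,0,0,0,3,0,1],[0,0,0,0,9,0,1],[0,0,0,0,16,0,1],[0,0,0,0,23,0,1],[0,0,0,0,30,0,1]]]'

```text
time: 8.42
tool_pos: [507.1, 124.2, 66.7]
tcp_rot: [3.139, -0.322, 0.122]
contact_force: [4.7, 2.0, -9.3]
grip_width: 30.9
```

Run:
```python
from h import *
o=snap();f=o["contact_force"];print(o["tool_pos"],"f xs,ys,n",f@xs,f@ys,f@n,o["moment"],o["grip_width"])
d=o["tool_pos"]-[503.5,154.2,67.0];print(d@xs,d@ys,d@n)
```

```text
[507.09230743 124.20794013  66.66760178] f xs,ys,n 4.879911523727309 1.3943321781738813 -10.463701012649858 [ 0.234003   -0.03520121  0.09766138] 30.90065172712955
0.015858463724626404 -30.206424417813338 -0.30336857708166715
```

Emit:
send_rows --targets '[[[0,0,0,0,8,0,1],[0,0,0,0,17,0,1],[0,0,0,0,26,0,1],[0,0,0,0,34,0,1],[0,0,0,0,41,0,1]]]'

```text
time: 8.83
tool_pos: [511.8, 83.3, 66.7]
tcp_rot: [3.139, -0.321, 0.122]
contact_force: [3.8, 3.2, -9.2]
grip_width: 31.0
```

Emit:
send_rows --targets '[[[0,0,0,0,8,0,1],[0,0,0,0,17,0,1],[0,0,0,0,26,0,1],[0,0,0,0,34,0,1],[0,0,0,0,38,0,1]]]'

```text
time: 9.25
tool_pos: [516.2, 45.4, 66.6]
tcp_rot: [3.139, -0.321, 0.122]
contact_force: [2.7, 1.6, -9.3]
grip_width: 30.9
```

Run:
```python
from h import *
o=snap();f=o["contact_force"];print(o["joint_positions"].round(3),o["tool_pos"],"f xs,ys,n",f@xs,f@ys,f@n,o["moment"],o["grip_width"])
d=o["tool_pos"]-[503.5,154.2,67.0];print(d@xs,d@ys,d@n)
m=camera_model("wrist");im=capture("wrist");cv2.imwrite("pics/h1.png",im[:,:,::-1])
im=capture("side");cv2.imwrite("pics/h2.png",cv2.resize(im[150:290,170:350],(720,560))[:,:,::-1])
```

```text
[-0.102  0.407  2.029  0.175  0.397  1.197] [516.23163565  45.38468972  66.64968604] f xs,ys,n 2.896775499218367 1.2989939529951244 -9.58426490361844 [0.19146423 0.11795934 0.09867043] 30.895522706356367
-0.24208948998575153 -109.55732604692832 -0.20222569408067986
```

View pics/h1.png

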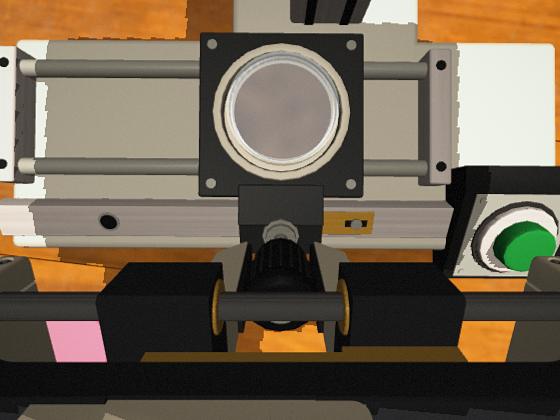

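View pics/h2.png

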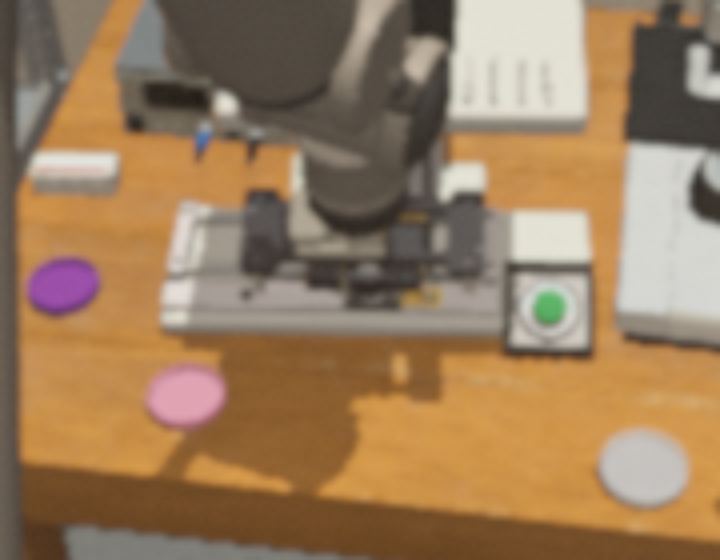

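Emit:
send_rows --targets '[[[0,0,0,0.15,0,1,1],[0,0,0,0.3,0,2,1],[0,0,0,0.35,0,2.5,1],[0,0,0,0.35,0,2.5,1]]]'

```text
time: 9.68
tool_pos: [517.4, 46.2, 64.5]
tcp_rot: [3.139, -0.321, 0.122]
contact_force: [1.6, -0.7, -9.7]
grip_width: 30.4
```

Emit:
send_rows --targets '[[[0,0,0,0,0,0,0.13],[0,0,0,0,0,0,0.13],[0,0,0,0,0,0,0.13]]]'

```text
time: 9.93
tool_pos: [518.9, 45.9, 66.0]
tcp_rot: [3.138, -0.325, 0.122]
contact_force: [0.8, 0.1, -0.3]
grip_width: 39.7
```

Run:
```python
from h import *
o=snap();f=o["contact_force"];print(o["tool_pos"],"f xs,ys,n",f@xs,f@ys,f@n,o["moment"],o["grip_width"])
d=o["tool_pos"]-[503.5,154.2,67.0];print(d@xs,d@ys,d@n)
m=camera_model("wrist");im=capture("wrist");cv2.imwrite("pics/i1.png",im[:,:,::-1])
```

```text
[518.92273322  45.91084436  66.0459743 ] f xs,ys,n 0.8510756378760995 -0.0032757046717119126 -0.6332614148453211 [-0.01748453  0.23448213 -0.04352344] 39.664437128000884
2.4923763781652593 -109.353509273155 -1.9815583208344256
```

View pics/i1.png

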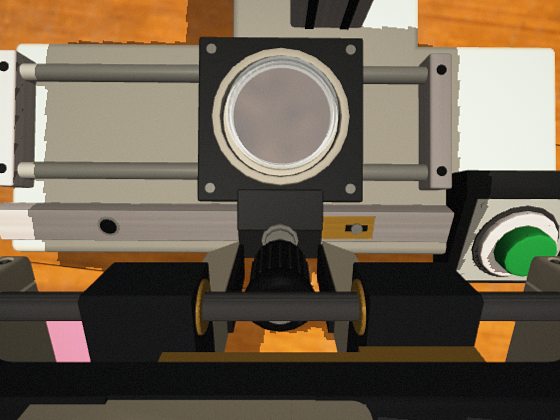

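Emit:
send_rows --targets '[[[0,0,0,0,3,0,0.13],[0,0,0,0,6,0,0.13],[0,0,0,0,9,0,0.13],[0,0,0,0,12,0,0.13],[0,0,0,0,15,0,0.13]]]'

```text
time: 10.4
tool_pos: [520.0, 31.2, 65.5]
tcp_rot: [3.139, -0.323, 0.122]
contact_force: [-0.4, 1.9, -0.3]
grip_width: 40.5
```

```bash
cat > st.py <<'E'
from h import *
o=snap();f=o["contact_force"];print(round(o["time"],2),o["tool_pos"].round(1),"f xs,ys,n",f@xs,f@ys,f@n,o["grip_width"])
d=o["tool_pos"]-[503.5,154.2,67.0];print(d@xs,d@ys,d@n)
E
python3 st.py
```

```text
10.4 [520.   31.2  65.5] f xs,ys,n -0.19867310268547042 1.9022362314550842 -0.2123928393645736 40.47659715845258
1.8566505680829462 -124.09729010464076 -2.208018714867177
```

Emit:
send_rows --targets '[[[0,0,0,0,1.5,0,0.13],[0,0,0,0,3,0,0.13],[0,0,0,0,4.5,0,0.13],[0,0,0,0,6,0,0.13]]]'

```text
time: 10.73
tool_pos: [520.7, 24.7, 65.2]
tcp_rot: [3.138, -0.323, 0.122]
contact_force: [0.1, 0.1, -0.1]
grip_width: 40.1
```

Emit:
send_rows --targets '[[[0,0,0,0,1,0,0.13],[0,0,0,0,2,0,0.13]]]'

```text
time: 10.9
tool_pos: [520.8, 22.6, 65.1]
tcp_rot: [3.138, -0.322, 0.122]
contact_force: [0.3, -0.3, 0.5]
grip_width: 40.0
```

Emit:
send_rows --targets '[[[0,0,0,0,1,0,0.13],[0,0,0,0,2,0,0.13]]]'

```text
time: 11.07
tool_pos: [520.9, 20.9, 65.0]
tcp_rot: [3.138, -0.322, 0.122]
contact_force: [-0.3, 2.4, 0.4]
grip_width: 40.2
```

Emit:
send_rows --targets '[[[0,0,0,0,1,0,0.13],[0,0,0,0,1,0,0.13]]]'

```text
time: 11.23
tool_pos: [520.9, 20.5, 65.0]
tcp_rot: [3.139, -0.322, 0.122]
contact_force: [-0.4, 5.2, -0.6]
grip_width: 39.9
```

```bash
python3 st.py
python3 - <<'E'
from h import *
im=capture("wrist");cv2.imwrite("pics/j1.png",im[:,:,::-1])
E
```

```text
11.23 [520.9  20.5  65. ] f xs,ys,n 0.2219237995427018 5.225866492688247 -0.6785736589175617 39.895332483541566
1.4252682956252087 -134.8274623161225 -2.4450274189273857
```

View pics/j1.png

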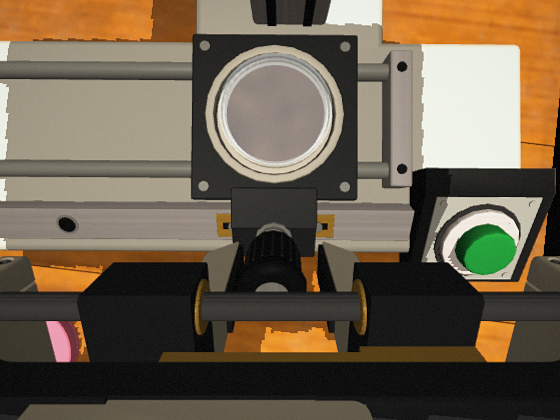

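Emit:
send_rows --targets '[[[0,0,0,0,1,0,0.13],[0,0,0,0,1,0,0.13]]]'

```text
time: 11.45
tool_pos: [520.9, 20.1, 65.0]
tcp_rot: [3.14, -0.321, 0.122]
contact_force: [0.4, 9.7, 0.7]
grip_width: 40.1
```

```bash
python3 st.py
```

```text
11.45 [520.9  20.1  65. ] f xs,ys,n 1.5547043051455478 9.537368752224198 -0.06698932183937667 40.077399858056744
1.360029447802006 -135.25358623895963 -2.4277274671535602
```

Emit:
send_rows --targets '[[[0,0,0,0,-3,0,0.13],[0,0,0,0,-6.5,0,0.13],[0,0,0,0,-6.5,0,0.1],[0,0,0,0,-6.5,0,-0.2]]]'

```text
time: 11.78
tool_pos: [520.4, 25.6, 65.0]
tcp_rot: [3.138, -0.322, 0.123]
contact_force: [-0.4, 0.8, -0.5]
grip_width: 44.6
```

```bash
python3 st.py; python3 look.py k knob_mid,dish,shutter_top
python3 - <<'E'
from h import *
import pickle
c=pickle.load(open("k.pkl","rb"))["m"]
K=K0-129.5*ys
for t in (128.5,129.5,130.5): 
    for p in (0,.004,.0085): print(t,p,"mid",proj(c,K0-t*ys+p*1000*n),"lip",proj(c,K0-t*ys+(p*1000+21)*n))
E
```

```text
11.78 [520.4  25.6  65. ] f xs,ys,n -0.33317652850187063 0.8821749049675974 -0.3158045678447158 44.64621493605721
1.5229653943346886 -129.7415910049357 -2.4710295191124345
knob_mid [([269.2, 281.2], 0.62)]
dish [([115.3, 284.4], 0.76), ([343.8, 47.2], 0.66)]
shutter_top [([257.8, 496.1], 0.93)]
11.9833 [520.5  25.3  65. ] [ 3.138 -0.322  0.122]
128.5 0 mid [277.98913967 266.07095548] lip [277.7825064  293.89669017]
128.5 0.004 mid [277.95342756 270.88003541] lip [277.73709196 300.01230914]
128.5 0.0085 mid [277.91134346 276.54718083] lip [277.68325187 307.26254493]
129.5 0 mid [279.91009564 266.07235772] lip [279.9457656  293.89777295]
129.5 0.004 mid [279.91626044 270.88139039] lip [279.95360523 300.01330681]
129.5 0.0085 mid [279.92352519 276.54847585] lip [279.96289931 307.26343474]
130.5 0 mid [281.83099075 266.07375991] lip [282.10894763 293.8988557 ]
130.5 0.004 mid [281.87902978 270.88274532] lip [282.17003749 300.01430445]
130.5 0.0085 mid [281.93564014 276.54977083] lip [282.24246106 307.26432452]
```

View pics/w_k.png

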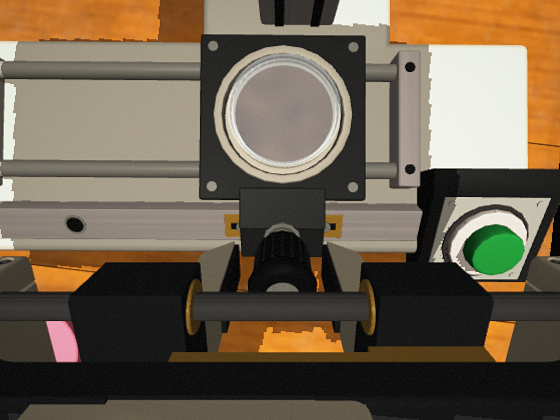

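Emit:
send_rows --targets '[[[0,0,0,0,0,-8,-0.2],[0,0,0,0,0,-22,-0.2],[0,0,0,0,0,-38,-0.2],[0,0,0,0,0,-52,-0.2],[0,0,0,0,0,-52,-0.2]]]'

```text
time: 12.4
tool_pos: [504.7, 23.4, 117.1]
tcp_rot: [3.137, -0.326, 0.122]
contact_force: [0.9, -0.6, -0.6]
grip_width: 55.3
```

```bash
python3 st.py; python3 look.py l knob_mid,dish,shutter_top
python3 - <<'E'
from h import *
import pickle
c=pickle.load(open("l.pkl","rb"))["m"]
for t in (129.5,130.5): 
    for p in (0,.004,.0085): print(t,p,"mid",proj(c,K0-t*ys+p*1000*n).round(1),"lip",proj(c,K0-t*ys+(p*1000+21)*n).round(1))
E
```

```text
12.4 [504.7  23.4 117.1] f xs,ys,n 0.8512723236348463 -0.6734815151964406 -0.9544026486415755 55.28851552529278
-14.266781238284427 -130.0577420970741 51.08014252146394
knob_mid []
dish []
shutter_top []
12.6 [503.8  23.7 113.8] [ 3.138 -0.321  0.122]
129.5 0 mid [279.3 229.6] lip [279.3 246.7]
129.5 0.004 mid [279.3 232.7] lip [279.3 250.4]
129.5 0.0085 mid [279.3 236.2] lip [279.3 254.6]
130.5 0 mid [280.7 229.6] lip [280.9 246.7]
130.5 0.004 mid [280.8 232.7] lip [280.9 250.4]
130.5 0.0085 mid [280.8 236.2] lip [280.9 254.6]
```

View pics/w_l.png

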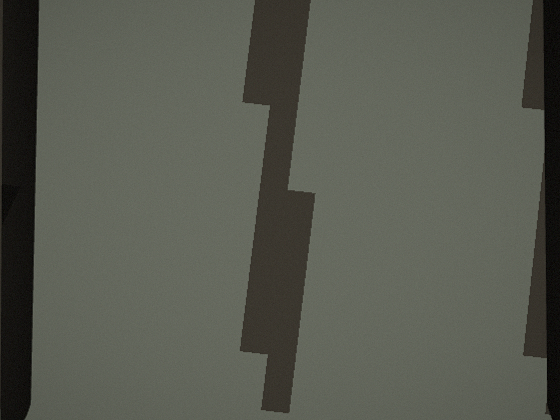

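Emit:
send_rows --targets '[[[0,0,0,-25,2,-9,0.5],[0,0,0,-50,6,-18,1],[0,0,0,-76,10,-26,1],[0,0,0,-76,20,-26,1],[0,0,0,-76,20,-26,1]]]'

```text
time: 13.02
tool_pos: [425.9, -6.7, 114.4]
tcp_rot: [3.138, -0.321, 0.12]
contact_force: [0.7, 0.7, 0.3]
grip_width: 26.2
```

```bash
python3 st.py; python3 look.py m knob_mid,dish,shutter_top
python3 - <<'E'
from h import *
import pickle
c=pickle.load(open("m.pkl","rb"))["m"]
for t in (129.5,130.5): 
    for p in (0,.004,.0085): print(t,p,"mid",proj(c,K0-t*ys+p*1000*n).round(1),"lip",proj(c,K0-t*ys+(p*1000+21)*n).round(1))
print("shutter",proj(c,[535,-101.8,45]),proj(c,[540,-103.2,39.7]))
E
```

```text
13.02 [425.9  -6.7 114.4] f xs,ys,n 0.7650411360699809 0.6063141175098345 -0.03931081595525776 26.19636670845948
-96.11295050650602 -150.54114819657138 85.89940636278772
knob_mid [([106.6, 251.1], 0.78)]
dish [([212.9, 67.9], 0.95), ([9.4, 255.1], 0.68)]
shutter_top [([117.1, 422.5], 0.81)]
13.2167 [427.3  -5.8 114.8] [ 3.138 -0.322  0.122]
129.5 0 mid [249.  108.7] lip [246.1 114.7]
129.5 0.004 mid [248.5 109.8] lip [245.5 116. ]
129.5 0.0085 mid [247.9 111. ] lip [244.8 117.4]
130.5 0 mid [250.5 108.7] lip [247.7 114.7]
130.5 0.004 mid [250.  109.8] lip [247.2 116. ]
130.5 0.0085 mid [249.4 111. ] lip [246.5 117.4]
shutter [421.2506474  118.61921649] [420.76853659 114.38371946]
```

View pics/w_m.png

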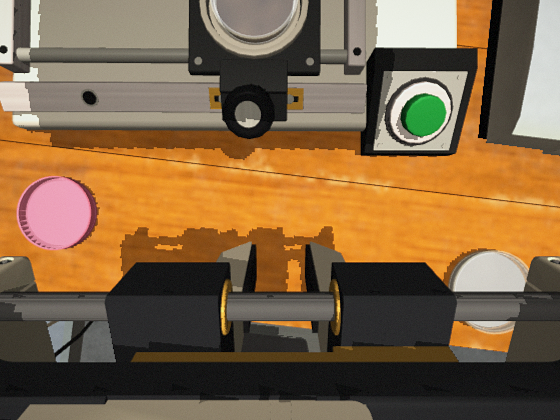

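Run:
```python
from h import *
import pickle
L={t:pickle.load(open(f"{t}.pkl","rb")) for t in "abkm"}
M=[L[t]["m"] for t in "abkm"];p=[L[t]["shutter_top"][0]["location"] for t in "abkm"]
ms={n:camera_model(n) for n in ["scene","side"]}
print(tri(M,p)); print(tri(M[2:],p[2:])); print(tri(M+list(ms.values()),p+[[218.5,305.7],[225.5,307.1]]))
print(p)
# green blob centroids
for t in "abkm":
    im=cv2.imread(f"pics/w_{t}.png").astype(int); g=(im[:,:,1]>im[:,:,2]+50)&(im[:,:,1]>im[:,:,0]+40); 
    q=L[t]["shutter_top"][0]["location"]; yy,xx=np.nonzero(g); k=np.hypot(yy-q[0],xx-q[1])<45; print(t,yy[k].mean(),xx[k].mean(),k.sum(),yy[k].min(),yy[k].max(),xx[k].min(),xx[k].max())
```

```text
(array([ 534.04023066, -100.02767274,   50.469101  ]), array([1.4, 0.6, 1.8, 0.7]))
(array([ 534.87171649, -100.93341668,   49.46364935]), array([0.3, 0.2]))
(array([ 535.00033334, -101.83939809,   46.25239067]), array([1.8, 0.9, 2.4, 1.2, 1.2, 1.1]))
[[148.8, 340.0], [149.0, 449.3], [257.8, 496.1], [117.1, 422.5]]
a 146.21119592875317 343.0178117048346 393 135 157 333 354
b 147.49872122762147 449.62659846547314 391 137 159 439 461
k 249.8592039800995 496.5034825870647 2010 225 274 472 524
m 114.55522609340252 424.6968124536694 1349 94 136 405 445
```

Run:
```python
from h import *
from fk import ik
B=np.array([535,-101.5,48.])
q=get_obs()["joint_positions"];print(q.round(2))
for d in (35,5,0,-7):
    X=B+d*n; q,_=ik(X,RTt(23),q); print(d,X.round(1),[v.round(1) for v in axrow(X,RTt(23))],q.round(2))
```

```text
[-0.29  0.17  2.2   0.27  0.49  0.94]
35 [ 519.2 -103.4   79.2] [array([ 63.9, 107.9,  59.3]), array([0.1, 4.5, 0.2])] [-0.43  0.39  2.06  0.55  0.4   0.54]
5 [ 532.7 -101.8   52.5] [array([ 68.4, 107.8,  89. ]), array([0.1, 4.5, 0.2])] [-0.42  0.47  2.04  0.64  0.34  0.46]
0 [ 535.  -101.5   48. ] [array([ 69.1, 107.8,  93.9]), array([0.1, 4.5, 0.2])] [-0.42  0.48  2.04  0.65  0.33  0.45]
-7 [ 538.2 -101.1   41.8] [array([ 70.2, 107.8, 100.8]), array([0.1, 4.5, 0.2])] [-0.41  0.5   2.04  0.68  0.32  0.42]
```

Emit:
send_rows --targets '[[[0,1,0,13,22,5,1],[0,2,0,26,44,10,1],[0,3,0,40,66,20,1],[0,4.5,0,52,88,40,1],[0,4.5,0,64,108,59,1]]]'

```text
time: 13.63
tool_pos: [519.7, -104.5, 79.0]
tcp_rot: [3.138, -0.402, 0.123]
contact_force: [0.3, 0.5, 0.2]
grip_width: 0.6
```

Emit:
send_rows --targets '[[[0,0,0,0,0,0,1]]]'

```text
time: 13.72
tool_pos: [521.4, -106.5, 77.4]
tcp_rot: [3.138, -0.4, 0.12]
contact_force: [-0.0, -1.0, 0.4]
grip_width: 0.5
```

```bash
python3 look.py o shutter_top
python3 - <<'E'
from h import *
im=capture("side");cv2.imwrite("pics/o2.png",cv2.resize(im[130:290,220:420],(750,600))[:,:,::-1])
im=capture("scene");cv2.imwrite("pics/o3.png",cv2.resize(im[130:290,200:400],(750,600))[:,:,::-1])
o=snap();print(o["joint_positions"].round(2),o["contact_force"],o["grip_width"])
m=camera_model("wrist");B=np.array([535,-101.5,48.]);print(proj(m,B),proj(m,B-7*n))
for d in (3,-7): print(axrow(B+d*n,RTt(23)))
E
```

```text
shutter_top [([234.2, 276.7], 0.67)]
13.8167 [ 518.7 -103.4   78.4] [ 3.14  -0.399  0.122]
[-0.47  0.39  2.04  0.55  0.43  0.5 ] [-0.08123957  0.40190063 -0.2371325 ] 0.38801606148497914
[282.40261265 230.52413085] [282.33197729 225.83784213]
(array([ 3.09240397,  0.86946589, 32.54042981]), array([0.0512952 , 0.09710733, 0.23414995]))
(array([ 3.80688721,  0.86342082, 42.514871  ]), array([0.0512952 , 0.09710733, 0.23414995]))
```

View pics/w_o.png

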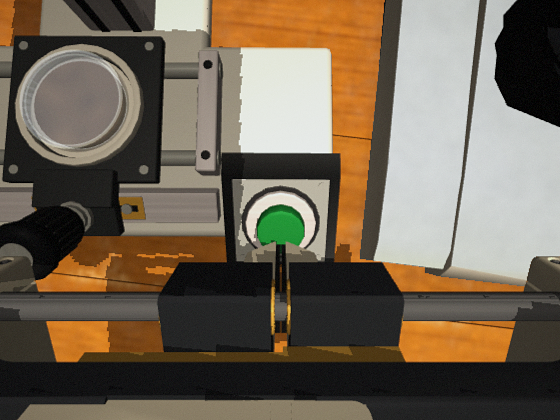

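View pics/o2.png

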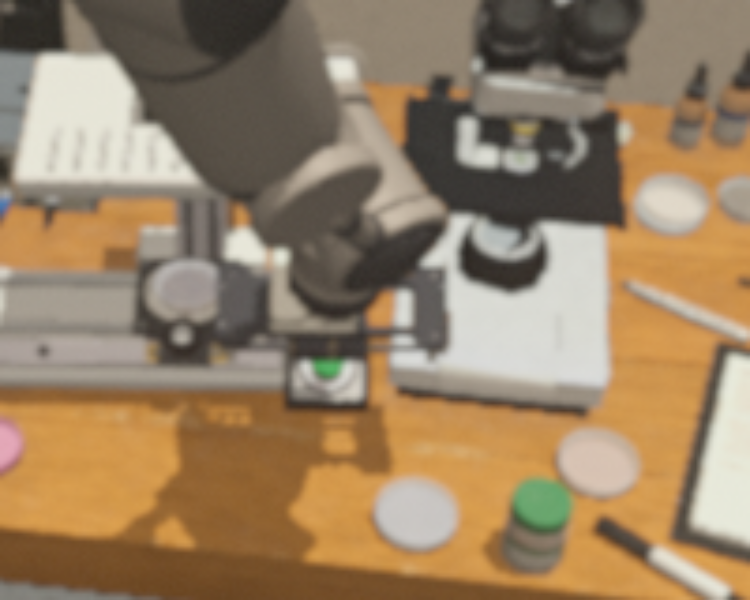

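View pics/o3.png

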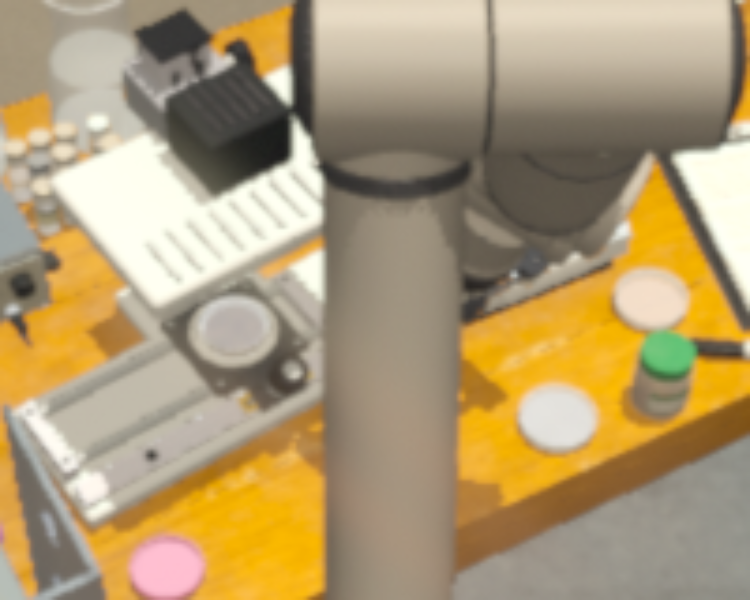

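Emit:
send_rows --targets '[[[0,0,0,1,0.3,10,1],[0,0,0,2,0.6,20,1],[0,0,0,3,0.9,28,1],[0,0,0,3,0.9,30,1]]]'

```text
time: 14.25
tool_pos: [533.2, -102.2, 51.9]
tcp_rot: [3.139, -0.4, 0.123]
contact_force: [-0.3, -0.6, 0.6]
grip_width: 0.6
```

```bash
cat > sb.py <<'E'
from h import *
B=np.array([535,-101.5,48.])
o=snap();f=o["contact_force"];print(round(o["time"],2),o["tool_pos"].round(1),o["tcp_rot"].round(3),"f xs,ys,n",f@xs,f@ys,f@n,o["joint_positions"].round(2))
d=o["tool_pos"]-B;print("along n",d@n,"lat",d@ys, d@np.cross(ys,n)); print(axrow(B-7*n,RTt(23))[0], Rt().inv().apply(-n))
E
python3 sb.py
```

```text
14.25 [ 533.2 -102.2   51.9] [ 3.139 -0.4    0.123] f xs,ys,n -0.41154379671256464 -0.529651268825819 0.6879255781410565 [-0.46  0.46  2.03  0.62  0.37  0.44]
along n 4.368242381581265 lat -0.5104114419333592 0.09756184408157886
[ 0.71812085 -0.52070642 11.34548986] [ 7.15594673e-02 -8.72927226e-04  9.97435953e-01]
```

Emit:
send_rows --targets '[[[0,0,0,0.1,0,1.5,1],[0,0,0,0.2,0,3,1],[0,0,0,0.3,0,4.5,1],[0,0,0,0.3,0,4.5,1]]]'

```text
time: 14.58
tool_pos: [535.1, -102.7, 49.1]
tcp_rot: [3.138, -0.401, 0.122]
contact_force: [0.6, 0.5, -0.2]
grip_width: 0.6
```

```bash
python3 sb.py
```

```text
14.58 [ 535.1 -102.7   49.1] [ 3.138 -0.401  0.122] f xs,ys,n 0.6561800729899365 0.4069950471251865 -0.514908129487259 [-0.46  0.47  2.03  0.63  0.37  0.43]
along n 1.0177283238289574 lat -1.1563020252084566 0.47659139156639185
[ 0.0930527  -1.17277446  8.02895276] [ 0.07042543 -0.00185168  0.99751533]
```

Emit:
send_rows --targets '[[[0,0,0,0.1,-0.5,1,1],[0,0,0,0.2,-0.5,2,1],[0,0,0,0.3,-0.5,3,1],[0,0,0,0.3,-0.5,4,1]]]'

```text
time: 14.92
tool_pos: [536.9, -101.9, 45.9]
tcp_rot: [3.138, -0.401, 0.122]
contact_force: [-2.7, 0.6, 3.8]
grip_width: 0.4
```

```bash
python3 sb.py
```

```text
14.92 [ 536.9 -101.9   45.9] [ 3.138 -0.401  0.122] f xs,ys,n -2.6559001148310255 0.9049778012576185 4.577479809056467 [-0.45  0.48  2.02  0.64  0.36  0.43]
along n -2.746137087909157 lat -0.6718458637256003 0.6658723396844106
[-0.3639854  -0.68267584  4.28854064] [ 0.07003547 -0.00198206  0.99754253]
```

Emit:
send_rows --targets '[[[0,0,0,0.1,0,1.2,1],[0,0,0,0.2,0,2.4,1],[0,0,0,0.3,0,3.6,1],[0,0,0,0.35,0,5,1],[0,0,0,0.4,0,6,1]]]'

```text
time: 15.33
tool_pos: [539.6, -101.6, 40.8]
tcp_rot: [3.138, -0.402, 0.123]
contact_force: [-14.0, 0.1, 22.2]
grip_width: 0.4
```

```bash
python3 sb.py
```

```text
15.33 [ 539.6 -101.6   40.8] [ 3.138 -0.402  0.123] f xs,ys,n -13.880858222487308 1.7301562994305515 26.10519789526807 [-0.45  0.49  2.02  0.65  0.35  0.41]
along n -8.48928805357158 lat -0.6829467992402815 0.7975653641740807
[-0.89690918 -0.68288878 -1.43168522] [ 0.06965509 -0.00203709  0.99756905]
```

Emit:
send_rows --targets '[[[0,0,0,0,0,0,1],[0,0,0,0,0,0,1],[0,0,0,0,0,0,1],[0,0,0,0,0,0,1],[0,0,0,0,0,0,1]]]'

```text
time: 15.75
tool_pos: [539.5, -101.6, 41.0]
tcp_rot: [3.138, -0.402, 0.123]
contact_force: [-7.5, 0.3, 12.0]
grip_width: 0.4
```

Emit:
send_rows --targets '[[[0,0,0,0,0,0,1],[0,0,0,0,0,0,1],[0,0,0,0,0,0,1],[0,0,0,0,0,0,1],[0,0,0,0,0,0,1]]]'

```text
time: 16.17
tool_pos: [539.4, -101.6, 41.0]
tcp_rot: [3.138, -0.402, 0.123]
contact_force: [-8.0, 0.3, 12.1]
grip_width: 0.5
```

Emit:
send_rows --targets '[[[0,0,0,0,0,0,1],[0,0,0,0,0,0,1],[0,0,0,0,0,0,1],[0,0,0,0,0,0,1]]]'

```text
time: 16.5
tool_pos: [539.5, -101.7, 41.0]
tcp_rot: [3.138, -0.402, 0.123]
contact_force: [-8.5, -0.5, 12.1]
grip_width: 0.2
```

Emit:
send_rows --targets '[[[0,0,0,-0.3,0,-4,1],[0,0,0,-0.6,0,-9,1],[0,0,0,-1,0,-18,1],[0,0,0,-2,0,-35,1],[0,0,0,-3,0,-55,1]]]'

```text
time: 16.92
tool_pos: [514.6, -104.1, 89.5]
tcp_rot: [3.139, -0.399, 0.122]
contact_force: [0.1, -0.6, 0.5]
grip_width: 0.2
```

```bash
python3 sb.py
python3 - <<'E'
from h import *
print("(-xs) dir in tool",Rt().inv().apply(-xs))
E
```

```text
16.92 [ 514.6 -104.1   89.5] [ 3.139 -0.399  0.122] f xs,ys,n 0.0691328698472531 -0.5785579061704169 0.3724322182908412 [-0.48  0.37  2.04  0.52  0.45  0.53]
along n 46.318904657087984 lat -0.2159110305557257 0.5258538071931511
[ 3.34145997 -0.26249775 53.21648686] [ 7.24932738e-02 -8.42664775e-04  9.97368545e-01]
(-xs) dir in tool [-0.92156921 -0.0024266  -0.38820652]
```

Emit:
send_rows --targets '[[[0,0,0,-25,-5,-12,1],[0,0,0,-52,-15,-24,1],[0,0,0,-78,-30,-38,1],[0,0,0,-100,-45,-55,1],[0,0,0,-100,-45,-70,1]]]'

```text
time: 17.33
tool_pos: [385.6, -70.1, 113.0]
tcp_rot: [-3.138, -0.394, 0.121]
contact_force: [-0.9, -0.1, -0.4]
grip_width: 0.3
```

Emit:
send_rows --targets '[[[0,0,0,0,0,0,1],[0,0,0,0,0,0,1]]]'

```text
time: 17.5
tool_pos: [392.5, -74.9, 116.0]
tcp_rot: [3.135, -0.403, 0.123]
contact_force: [-0.3, 0.1, 0.1]
grip_width: 0.0
```

```bash
python3 look.py z knob_mid,shutter_top,dish,dish_seat
python3 - <<'E'
from h import *
import pickle
c=pickle.load(open("z.pkl","rb"))["m"]
im=capture("side");cv2.imwrite("pics/z2.png",cv2.resize(im[130:290,160:420],(800,492))[:,:,::-1])
K=K0-129.8*ys;B=np.array([534.5,-101.5,49.]);print("knob",[proj(c,K+p*n).round(1) for p in (0,8.5)],"lip",[proj(c,K+(21+p)*n).round(1) for p in (0,8.5)],"but",proj(c,B).round(1),proj(c,B-7*n).round(1))
o=get_obs();print(o["time"],o["tool_pos"],o["contact_force"])
E
```

```text
knob_mid [([58.2, 162.7], 0.57)]
shutter_top []
dish [([64.4, 108.6], 0.28)]
dish_seat []
17.75 [391.9 -74.2 114.5] [ 3.139 -0.4    0.122]
knob [array([162.1,  62.3]), array([158. ,  61.8])] lip [array([151.4,  61. ]), array([146.5,  60.4])] but [335.   78.1] [333.6  78. ]
17.8 [391.80849739 -74.06830599 114.51286289] [-0.46871982  0.00361628  0.836612  ]
```

View pics/w_z.png

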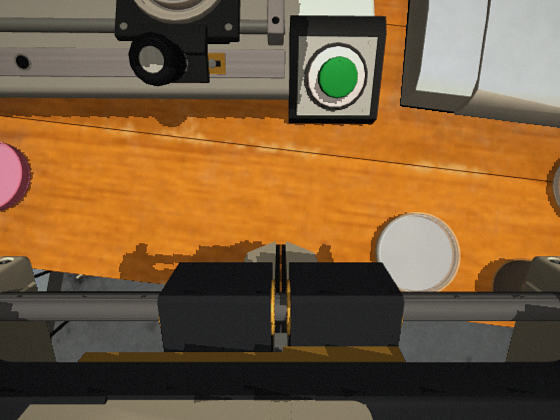

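View pics/z2.png

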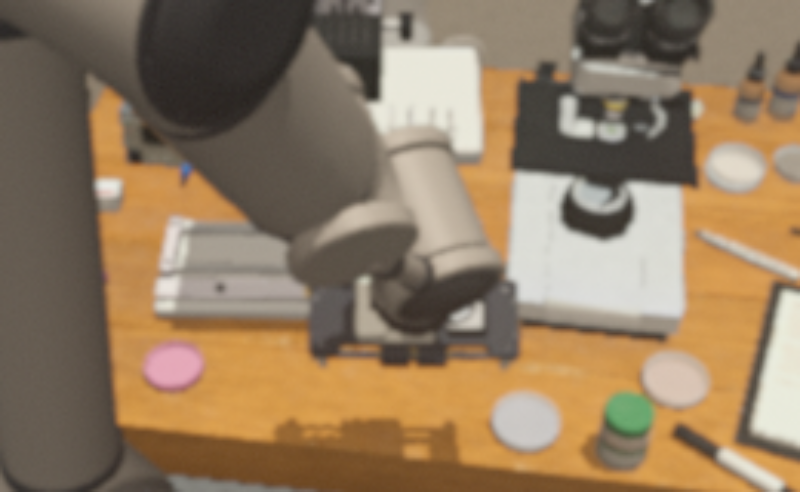

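Emit:
send_rows --targets '[[[0,0,0,14,-15,-34,1],[0,0,0,28,-30,-66,1],[0,0,0,42,-45,-98,1],[0,0,0,56,-60,-130,1],[0,0,0,60,-70,-150,1]]]'

```text
time: 18.22
tool_pos: [381.0, -3.8, 280.0]
tcp_rot: [3.136, -0.405, 0.123]
contact_force: [1.0, -0.7, 1.4]
grip_width: 0.5
```

Emit:
send_rows --targets '[[[0,0,0,0,0,0,1],[0,0,0,0,0,0,1]]]'

```text
time: 18.38
tool_pos: [380.1, -4.0, 276.8]
tcp_rot: [3.137, -0.402, 0.125]
contact_force: [-0.1, 0.9, -0.3]
grip_width: 0.7
```

```bash
python3 look.py y knob_mid,shutter_top,dish,dish_seat
python3 - <<'E'
from h import *
import pickle
c=pickle.load(open("y.pkl","rb"))["m"]
K=K0-129.8*ys;B=np.array([534.5,-101.5,49.]);print("knob",[proj(c,K+p*n).round(1) for p in (0,8.5)],"lip",[proj(c,K+(21+p)*n).round(1) for p in (0,8.5)],"but",proj(c,B).round(1),proj(c,B-7*n).round(1))
im=cv2.imread("pics/w_y.png")
cv2.imwrite("pics/yc.png",cv2.resize(im[60:190,150:410],(800,400),interpolation=cv2.INTER_NEAREST))
E
```

```text
knob_mid [([128.6, 268.3], 0.94)]
shutter_top [([138.7, 368.3], 0.68)]
dish [([71.4, 272.3], 0.91), ([111.3, 63.5], 0.77), ([194.2, 149.4], 0.76)]
dish_seat []
18.6333 [379.4  -4.6 274.8] [ 3.14  -0.398  0.121]
knob [array([269.6, 129.8]), array([269.4, 130.8])] lip [array([269. , 132.5]), array([268.8, 133.8])] but [369.7 135.7] [368.3 134.8]
```

View pics/yc.png

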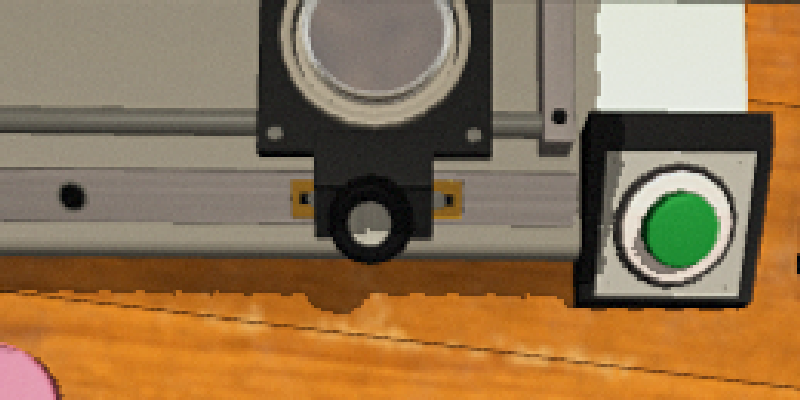

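Run:
```python
import cv2
im=cv2.imread("pics/w_z.png")[25:95,110:230];cv2.imwrite("pics/zc.png",cv2.resize(im,(720,420),interpolation=cv2.INTER_NEAREST))
```

```text
(no output)
```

View pics/zc.png

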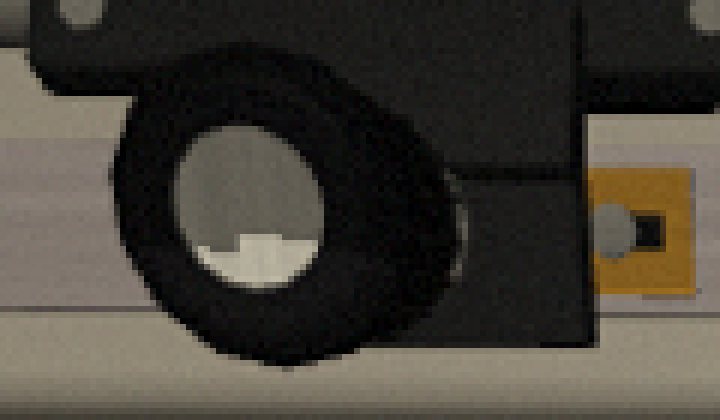

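```bash
python3 -c "
from plant import *
print(close_job())"
```

```text
the job is handed in; nothing more can be done
None
```

The photograph job is done and handed in at about 18.7 s. I pulled the plunger about 11.8 mm and slid the carriage right to about 0.11. There I let the pin ride on the bar and pushed gently until it dropped into the brass plate's hole, at about 0.130. With the carriage locked there, I pressed the green button fully, held it for just over 1 s and let it come up.

**What the checks showed**
- **Carriage locked:** it stopped dead. Pushing on raised the force from about 2 N to 9.7 N with only 0.4 mm of movement. I did not push it back the other way.
- **Pin home:** with the arm clear, the knob's top showed at pixel (152, 60). I expected (151, 61) with the pin home and (146.5, 60) with it still out.
- **Button fully down:** it went about 7.1–7.3 mm from first contact. The force held steady at about 14 N, above the 10 N spring, so it was on its stop. It peaked at about 26 N on arrival.
- **Afterwards:** the last pictures show the button raised and the dish in its ring. The nearby things that showed in those pictures look undisturbed. I did not check the slide pack separately. Nothing is touching the arm, which is well clear of the stand.

**What differed from the plan**
- **Lean angle:** the full 27° lean could not be reached at the knob because joint 5 was at its limit. My first approach stopped short there, touching nothing. I used about 19° at the knob and 23° at the button.
- **Missed detections:** in some pictures the networks did not find the button or the dish seat. One picture was blocked by the lamp panel. I judged from other views in those cases.

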